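# Shuffle the deep pan to the front of the cold plate

### The arm

A 7-joint arm with a two-finger parallel gripper is mounted at the origin on the work surface. World frame = base frame: x ahead of the robot, y to its left, z up, the work surface at z = 0. Lengths are in mm, angles in rad, forces in N, time in s.
With the tool pointing down it reaches from about 400 to 875 mm from the base axis. Payload 4.4 kg.
Tool frame: the origin (TCP) lies midway between the tips of the shut fingers; the grasp point (between the pads) lies 19 mm behind it (ctrl.grip_point_offset is the distance from the TCP to the grasp point, in mm); z points along the fingers, y is the line along which they close (so a half turn about z gives the same grasp; the last joint's range is limited). The gripper opens to 85 mm and grips with 20 to 120 N. Pads are 22 mm wide; open, the fingers measure 114 mm over their backs; the gripper's body (76 mm by 85 mm) begins 54 mm behind the grasp point. The pads swing forward as they close: fully open they stand 13 mm farther back than shut.
Start: joints at [1.161, 0.628, 0.038, 1.517, -0.027, 0.996, -0.02], TCP at [219.122, -611.967, 231.313] pointing down, gripper open.
Joint ranges: [-3.06, 3.06], [-0.37, 2.12], [-1.25, 1.32], [0.18, 2.47], [-1.1, 4.24], [0.23, 1.98], [-2.94, 2.94]. Speed limits (rad/s): [2.57, 2.57, 3.14, 3.14, 3.14, 3.14, 3.14].

### API

Orientations are given as [roll, pitch, yaw] about the fixed x, y, z axes, in that order (R = Rz(yaw) Ry(pitch) Rx(roll)).
In Python, from cell import ctrl gives the robot as it stands.
- The arm moves only by the tool nudge_tcp, called by a JSON object that holds its "name" and its "arguments", one argument or row to a line. Schema: {"type":"object","properties":{"deltas":{"type":"array","items":{"type":"number"},"minItems":7,"maxItems":84},"only":{"type":"string"},"quiet":{"type":"boolean"},"lines":{"type":"string"}},"required":["deltas"],"additionalProperties":false}. deltas is one flat list of numbers that holds 1 to 12 rows one after another, with no inner brackets; each row has 7 numbers: dx, dy, dz in shares of the most that a row can go, 1 being 50 mm, then a rotation vector rx, ry, rz in units of 0.2 rad, then the finger opening in mm; each row shifts and turns the commanded pose from where the row before left it, along the tool's axes as they then stand; what a row does not reach is not made up. A row lasts 1/10 s, in which the tool goes at most 50 mm and 0.15 rad, less where a joint would pass 70% of its speed; a pose out of reach is approached as far as the arm can. The fingers move at their own pace and stop on an object; the grip force is fixed at half the most. Time passes only in rows, so rows that do not move let the fingers close. The tool returns the time, the measured TCP pose, the force, the opening and the grip force at its end. only (a regular expression) keeps the lines of the reply that match it, lines (a string "A,B") keeps lines A to B, and quiet returns only ok. Input that does not fit is refused with a message, and nothing moves.
- ctrl.read_state(): the state, without advancing time (a new reading comes with each control period).
- ctrl.get_image(name): name is "scene" or "top" or "wrist"; returns the picture (400x640x3 uint8, blue, green, red); there is no depth.
- ctrl.calibration(name): a dict with "fx", "fy", "cx", "cy" (pixels), "k1" (the pictures are not rectified: a ray, as slopes to the right and down, at radius r is drawn at 1 + k1 r^2 times it, then the intrinsics apply), "rvec" (rotation vector, rad) and "tvec" (3), from world to camera coordinates, as OpenCV has them; the wrist camera has in their place "hand_eye" (4x4, takes a point from camera to tool coordinates, whose origin is the TCP and whose axes are the flange's). Camera axes: x right, y down, z forward; pixel columns grow to the right and rows downward; lengths in mm; the calibration is good to about 2 mm. A picture is of the moment at which its call begins: read the wrist's pose just before it. calibration takes no time and is no camera call.
- ctrl.finish_job(): hands the job in; it is judged then, once.
The state is a dict: "clock": time; "qpos": joint angles; "qd": joint speeds; "tau": joint torques, N m; "eef_pos": TCP position; "tool_rot": TCP orientation; "force": force on the tool from outside, world axes, zero at the start; "torque": the same for the moment, N m; "width": finger opening in mm; "gripper_force": force on a finger pad.
Only numpy, scipy, OpenCV 4.12 (cv2) and the standard library are available. Lean on these libraries where they do the work, as an engineer would, in place of code of your own. Each camera call takes 0.05 s, during which the arm holds its last target. There are 200 camera calls.

### The job

Three lidded pans and one empty place share the cold plate of the dumpling counter. Bring the deep pan from the back row to the front place (your side) on the same side, left or right, where it stands now: slide the pans round through the empty place one after another, gently, feeling each one up to the rim rather than ramming it, and without lifting any pan off the plate or knocking the overshelf. Finish with the deep pan pushed hard up into its front corner, touching the rim in front and at its side, the other two pans standing square in places of their own, and everything else left alone.

Things in the scene. Friction and masses are not known exactly. Their poses are not given: they have to be found in the camera images.
- coldplate: Fixed cold plate with steel rim. Origin: centre of its underside, on the counter; x points from the robot to the back row, y to the robot's left. Plate top 12 mm above the origin; rim 10 mm thick, 18 mm above the plate. Inside the rim 360 (x) by 226 mm (y): 2 x 2 pans with 8 mm to spare front to back, 10 mm across. No dividers; pans slide easily (friction about 0.2).
- rim: Steel rim round the cold plate with a slightly soft lining (gives about 1 mm when a pan is pushed home at 15 N), same origin and axes as the cold plate; 10 mm thick, top 30 mm above the counter.
- overshelf: Fixed tubular overshelf, origin and axes as the cold plate. Posts 22 mm thick at x 215, y +/-235 mm; four 10 mm cross bars (along y) at x 71, 111, 151 and 191 mm, undersides 287 mm above the counter; side brackets at y +/-235 mm. It covers the back row: those handles are reached under its front bar with the tool tilted forward about 30 to 45 degrees. The front row is open above.
- deep_pan: The deep steel pan, tallest of the three: 100 mm high to the lid, 0.6 to 0.94 kg. It starts in the back row, left or right. 176 (x) by 108 mm (y), straight sides; origin: centre of its underside, x to the back row. Lid fast on the pan. Black bar handle along x over the lid's centre: 70 mm long, 16 wide (y), 12 high, 20 mm clear of the lid, a foot at each end.
- deep_pan_handle (a point): Middle of the deep pan's handle bar, 126 mm above the pan's underside. A good grasp closes across the bar (along the pan's y).
- pan_a: A shallow steel pan starting in the front row: 65 mm high to the lid, 0.44 to 0.69 kg. 176 (x) by 108 mm (y), straight sides; origin: centre of its underside, x to the back row. Lid fast on the pan. Black bar handle along x over the lid's centre: 70 mm long, 16 wide (y), 12 high, 20 mm clear of the lid, a foot at each end.
- pan_a_handle (a point): Middle of pan a's handle bar, 91 mm above the pan's underside.
- pan_b: The other shallow steel pan in the front row, the same as pan a.
- pan_b_handle (a point): Middle of pan b's handle bar, 91 mm above the pan's underside.
- bare_patch: Bare rectangle (150 x 84 mm, flat, marking only) in the frost on the plate where the fourth pan stood: it shows which back place is empty at the start. Origin at its centre on the plate. It does not move when pans slide over it.
- place_front_left (a point): Where the centre of a pan's underside lies when the pan stands hard in the front left corner of the cold plate, touching the rim on both sides (front = nearest the robot, left = robot's left). Axes as the cold plate.
- place_front_right (a point): Where the centre of a pan's underside lies when the pan stands hard in the front right corner of the cold plate, touching the rim on both sides (front = nearest the robot, right = robot's right). Axes as the cold plate.
- place_back_left (a point): Where the centre of a pan's underside lies when the pan stands hard in the back left corner of the cold plate, touching the rim on both sides (back = far side, under the overshelf, left = robot's left). Axes as the cold plate.
- place_back_right (a point): Where the centre of a pan's underside lies when the pan stands hard in the back right corner of the cold plate, touching the rim on both sides (back = far side, under the overshelf, right = robot's right). Axes as the cold plate.
- dip_bowl: Small white bowl, 90 mm across, standing on the left end of the overshelf. Bystander.
- filling_spoon: Steel spoon, 170 mm, lying on the counter to the right of the cold plate. Bystander.
- soy_bottle: Amber bottle, 170 mm tall, on the right of the counter. Bystander.
- sesame_jar: Glass jar, 90 mm tall, on the right of the counter. Bystander.
- turner: Kitchen turner (spatula), 280 mm, lying on the left of the counter. Bystander.
- steel_cup: Steel cup, 80 mm tall, on the left of the counter. Bystander.
- side_plate: White plate, 150 mm across, on the right of the counter near the robot. Bystander.

How it is judged:
By the outcome, as a careful person would: the job done as asked, in the order asked, and still so for the second after the job is handed in, with the robot touching nothing.
It also fails if it takes over 56 s, if anything falls off the work surface, if the arm or the gripper's body presses on something with over 40 N, if the wrist force passes 120 N, or if a joint passes its speed limit or range.

## Working session

There is one attempt and no reset: what is moved stays moved. The work goes in short steps, Python scripts to look and compute and a tool call to move; the robot and the scene stay as the last step left them, time stands still between calls to the robot, and variables do not carry over. Pictures are saved under pics/ and viewed, at most 13 in all, crops included, and the job is handed in when it is done.

```bash
ls; mkdir -p pics
```

Run:
```python
from cell import ctrl
import cv2
for n in("scene","top"):
    cv2.imwrite(f"pics/{n}0.png",ctrl.get_image(n)); print(n,ctrl.calibration(n))
print(ctrl.calibration("wrist"),ctrl.grip_point_offset); print(ctrl.read_state())
```

```text
cell.py
pics
scene {'fx': 371.4556178620031, 'fy': 371.4556178620031, 'cx': 318.06403399422453, 'cy': 198.63784395390454, 'k1': -0.004065199520968437, 'rvec': array([ 2.12900608,  1.63297613, -0.43473798]), 'tvec': array([ -97.90137414, -392.38975286, 1597.3372044 ])}
top {'fx': 361.75132482590993, 'fy': 361.75132482590993, 'cx': 321.6081472554691, 'cy': 197.7392506970924, 'k1': -0.07096861623929536, 'rvec': array([ 2.13727939, -2.15661964,  0.16476568]), 'tvec': array([ -25.70934943,  575.26471935, 1146.45252275])}
{'fx': 323.4142604607576, 'fy': 323.4142604607576, 'cx': 322.06365937064925, 'cy': 195.03396766413644, 'k1': 0.0005169357698420113, 'hand_eye': array([[-6.21673028e-05, -9.65705935e-01, -2.59638293e-01,
         6.62543203e+01],
       [ 9.99999679e-01, -2.67411464e-04,  7.55179649e-04,
        -3.72551045e-02],
       [-7.98711725e-04, -2.59638163e-01,  9.65705642e-01,
        -1.42940910e+02],
       [ 0.00000000e+00,  0.00000000e+00,  0.00000000e+00,
         1.00000000e+00]])} 18.700000000000003
{'clock': 0.1, 'qpos': array([ 1.16123467,  0.62926068,  0.03843401,  1.51823352, -0.02700043,
        0.99630309, -0.01998113]), 'qd': array([ 0.00118241, -0.00252566, -0.00125906, -0.00157205,  0.00011835,
       -0.00056098,  0.00084998]), 'tau': array([ 2.72633210e-03, -5.64538121e+01,  1.23064578e+00, -1.93974388e+01,
        1.13430523e-02,  5.49499237e-03, -4.36094297e-06]), 'eef_pos': array([ 218.92274264, -611.44666683,  230.48730914]), 'tool_rot': array([-3.13990558e+00,  9.90157000e-06,  3.43789773e-01]), 'force': array([ 0.10695535, -0.696983  ,  0.17261504]), 'torque': array([-0.00346706,  0.03913797,  0.08020146]), 'gripper_force': 0.0, 'width': 85.27906523968025}
```
View pics/scene0.png

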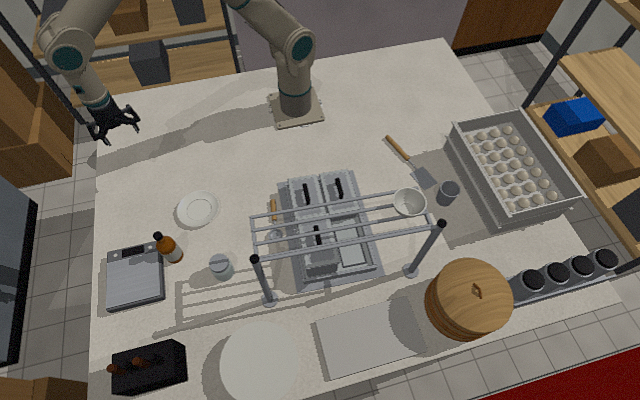

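View pics/top0.png

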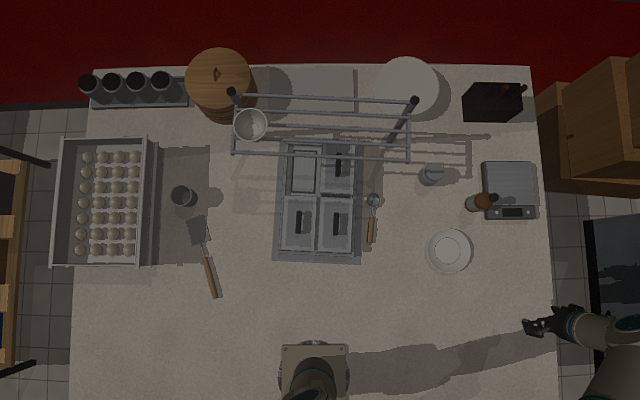

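The top view shows the deep pan back right (handle about 339,163), the bare patch back left (304,170), and the shallow pans in front (302,222 and 336,222). The order is front-left to the back, front-right to the left, then the deep pan forward. Next I'll enlarge the crops to take precise pixels.

Run:
```python
import cv2
a=cv2.imread("pics/top0.png")[130:270,262:372]; b=cv2.imread("pics/scene0.png")[160:295,260:400]
cv2.imwrite("pics/c1.png",cv2.resize(a,None,fx=4.2,fy=4.2,interpolation=cv2.INTER_CUBIC))
cv2.imwrite("pics/c2.png",cv2.resize(b,None,fx=4.4,fy=4.4,interpolation=cv2.INTER_CUBIC))
```

View pics/c1.png

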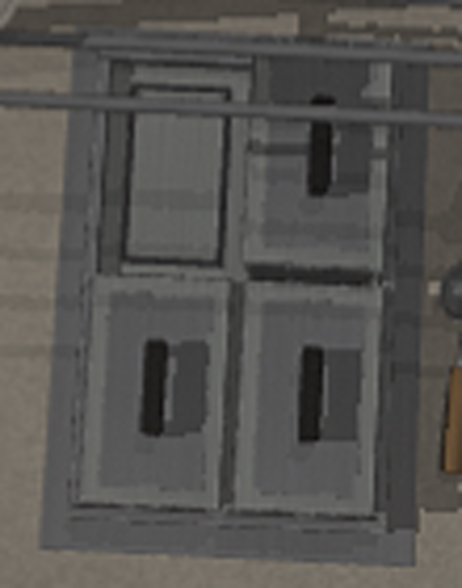

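View pics/c2.png

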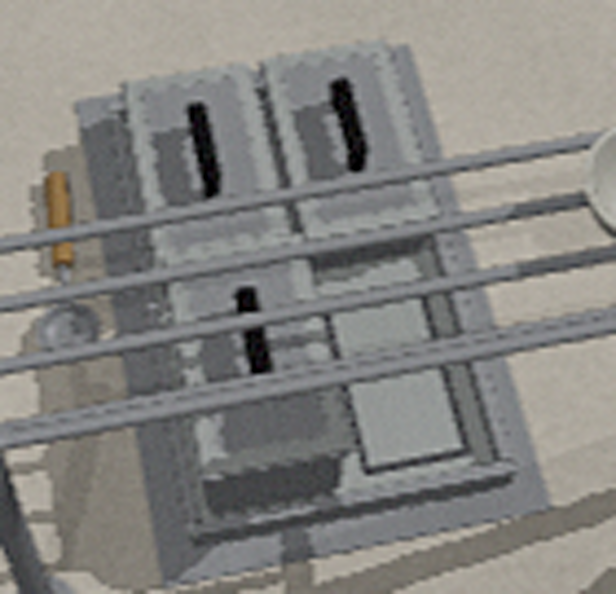

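Create h.py:
```python
import numpy as np,cv2
from scipy.spatial.transform import Rotation as R
from cell import ctrl
def ray(n,p,pose=None):
    c=ctrl.calibration(n); d=(np.array(p,float)-[c['cx'],c['cy']])/[c['fx'],c['fy']]; x=d.copy()
    for _ in range(10): x=d/(1+c['k1']*(x@x))
    v=np.r_[x,1]
    if n=="wrist":
        M=c['hand_eye']; Rt=R.from_euler('xyz',pose[1]).as_matrix()
        return Rt@M[:3,3]+pose[0], Rt@M[:3,:3]@v
    Q=cv2.Rodrigues(c['rvec'])[0]; return -Q.T@c['tvec'], Q.T@v
def tri(rs):
    A=0;b=0
    for o,d in rs:
        d=d/np.linalg.norm(d); P=np.eye(3)-np.outer(d,d); A=A+P; b=b+P@o
    x=np.linalg.solve(A,b); return x,[np.linalg.norm(np.cross(x-o,d/np.linalg.norm(d))) for o,d in rs]
def atz(r,z): return r[0]+r[1]*(z-r[0][2])/r[1][2]
```

Create t.py:
```python
from h import *
T=lambda u,v:ray("top",(262+(u+.5)/4.2-.5,130+(v+.5)/4.2-.5)); S=lambda u,v:ray("scene",(260+(u+.5)/4.4-.5,160+(v+.5)/4.4-.5))
np.set_printoptions(precision=1,suppress=True)
for n,t,s in [("FL f",(151,436),(343,80)),("FL b",(156,340),(357,170)),("FR f",(309,442),(197,104)),("FR b",(312,346),(211,197)),("D f",(318,195),(246,290)),("D b",(321,97),(261,372)),
 ("patch fl",(124,260),(422,303)),("patch fr",(222,262),(332,315)),("patch bl",(133,87),(466,455)),("patch br",(231,90),(368,472))]:
    print(n,*tri([T(*t),S(*s)]))
```

```bash
python3 t.py
```

```text
FL f [456.3  46.1  99.8] [np.float64(1.5413359814376173), np.float64(1.541335981437612)]
FL b [528.5  40.4  80.6] [np.float64(1.7074414194586318), np.float64(1.7074414194585068)]
FR f [450.4 -70.7 102.7] [np.float64(0.5921102404459085), np.float64(0.5921102404458478)]
FR b [523.  -76.5  81.4] [np.float64(1.0937608714513654), np.float64(1.0937608714513714)]
D f [629.3 -78.8 129. ] [np.float64(0.6324941787659577), np.float64(0.6324941787659322)]
D b [699.2 -84.  141.6] [np.float64(1.9823031337598291), np.float64(1.9823031337598314)]
patch fl [607.2  75.1 -18.9] [np.float64(0.9597881243309103), np.float64(0.9597881243309434)]
patch fr [603.5  -3.4  -6.5] [np.float64(3.596459145911456), np.float64(3.5964591459114152)]
patch bl [747.6  64.4   3.7] [np.float64(1.1487180159584696), np.float64(1.1487180159584958)]
patch br [743.  -14.5  10.3] [np.float64(0.9076194602596278), np.float64(0.9076194602597158)]
```

The rows are not in the units I measure in: shifts go in shares of 50 mm and turns go in units of 0.2 rad. I convert before sending: -38 mm is -0.76, 32 mm is 0.64.

{"name": "nudge_tcp", "arguments": {
  "deltas": [0.64, -0.76, -0.12, 0, 0, 0, 85, 0.64, -0.76, -0.12, 0, 0, 0, 85, 0.64, -0.76, -0.12, 0, 0, 0, 85, 0.64, -0.76, -0.12, 0, 0, 0, 85, 0.64, -0.76, -0.12, 0, 0, 0, 85, 0.64, -0.76, -0.12, 0, 0, 0, 85, 0.64, -0.76, -0.12, 0, 0, 0, 85, 0.64, -0.76, -0.12, 0, 0, 0, 85, 0.64, -0.76, -0.12, 0, 0, 0, 85, 0.64, -0.76, -0.12, 0, 0, 0, 85, 0.64, -0.76, -0.12, 0, 0, 0, 85, 0.64, -0.76, -0.12, 0, 0, 0, 85]
}}

```text
clock: 1.3
eef_pos: [426.9, -51.8, 303.5]
tool_rot: [3.141, -0.0, 0.344]
force: [0.9, 0.5, 0.2]
width: 85.1
gripper_force: 0.0
```

{"name": "nudge_tcp", "arguments": {
  "deltas": [0, 0, 0, 0, 0, -0.75, 85, 0, 0, 0, 0, 0, -0.75, 85, 0, 0, 0, 0, 0, -0.75, 85, 0, 0, 0, 0, 0, -0.75, 85, 0, 0, 0, 0, 0, -0.75, 85, 0, 0, 0, 0, 0, -0.75, 85, 0, 0, 0, 0, 0, -0.75, 85, 0, 0, 0, 0, 0, -0.75, 85, 0, 0, 0, 0, 0, -0.75, 85]
}}

```text
clock: 2.2
eef_pos: [426.5, -53.7, 303.0]
tool_rot: [-3.141, -0.0, 1.7]
force: [1.3, 0.3, -0.4]
width: 85.0
gripper_force: 0.0
```

{"name": "nudge_tcp", "arguments": {
  "deltas": [0, 0, 0, 0, 0, -0.75, 85, 0, 0, 0, 0, 0, -0.75, 85, 0, 0, 0, 0, 0, -0.75, 85, 0, 0, 0, 0, 0, -0.75, 85, 0, 0, 0, 0, 0, -0.75, 85, 0, 0, 0, 0, 0, -0.75, 85, 0, 0, 0, 0, 0, -0.75, 85, 0, 0, 0, 0, 0, -0.75, 85, 0, 0, 0, 0, 0, -0.75, 85]
}}

```text
clock: 3.1
eef_pos: [426.5, -53.7, 303.0]
tool_rot: [-3.142, -0.001, 3.05]
force: [-0.5, 0.0, -0.6]
width: 85.0
gripper_force: 0.0
```

Run:
```python
from h import *
s=ctrl.read_state();print(s['qpos'],s['eef_pos'].tolist(),s['tool_rot'].tolist())
i=ctrl.get_image("wrist");cv2.imwrite("pics/w1.png",i);cv2.imwrite("pics/w1b.png",cv2.resize(i,(800,500),interpolation=cv2.INTER_CUBIC))
```

```text
[ 0.5856226   0.26947619 -0.66155334  1.97787256  0.20102259  0.95940273
  1.30433647] [426.4542550336642, -53.74201078173904, 303.0280224323791] [-3.1415490276643037, -0.0006534676037799336, 3.049877463833957]
```

View pics/w1b.png

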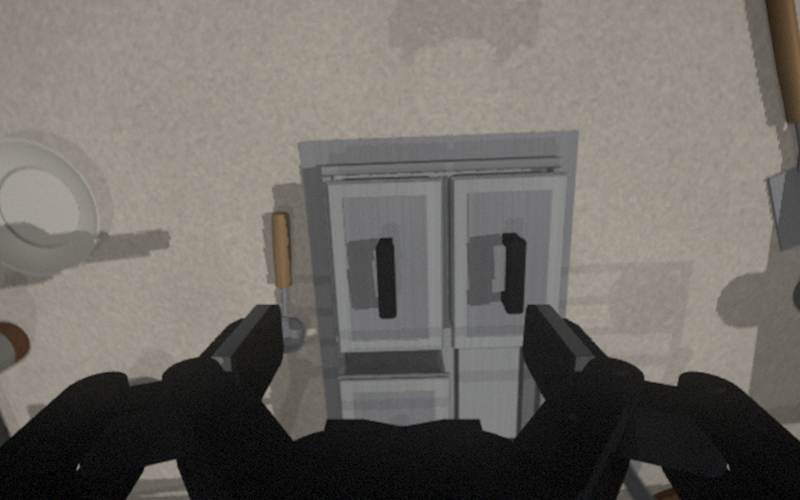

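The wrist view shows the front-right bar at about (387,239)-(389,317) and the front-left bar at about (514,234)-(515,312). Lid corners are FR (330,180),(441,179) and FL (451,178),(564,176).

Add to t.py:
```python
print()
P=(np.array([426.454,-53.742,303.028]),[-3.14155,-.00065,3.04988])
W=lambda u,v:ray("wrist",((u+.5)/1.25-.5,(v+.5)/1.25-.5),P)
for n,t,w in [("FLc",(153.5,388),(514,273)),("FRc",(310.5,394),(388,278))]: print(n,*tri([T(*t),W(*w)]))
for n,s,w in [("FLc",(350,125),(514,273)),("FRc",(204,150),(388,278))]: print(n,*tri([S(*s),W(*w)]))
for n,w,z in [("FL f",(513,234),109),("FL b",(515,312),109),("FR f",(386.5,239),109),("FR b",(388.5,317),109),("FR lid",(330,180),77),("FR lid",(441,179),77),("FR lid b",(442,348),77),("FL lid",(451,178),77),("FL lid",(564,176),77),("FL lid b",(456,347),77),("FL lid b",(557,345),77),
 ("rim f L?",(558,162),30),("rim f R",(323,168),30)]: print(n,atz(W(*w),z))
```

```bash
python3 t.py | sed -n '/^$/,$p'
```

```text
FLc [491.7  42.6  96.5] [np.float64(0.4322507718861728), np.float64(0.43225077188620054)]
FRc [485.9 -72.9  97.4] [np.float64(0.20707507359455754), np.float64(0.2070750735945701)]
FLc [493.6  43.1  91.9] [np.float64(0.3553227870507267), np.float64(0.3553227870507511)]
FRc [487.3 -73.4  93.2] [np.float64(0.47655060153788653), np.float64(0.47655060153793355)]
FL f [451.8  38.9 109. ]
FL b [524.6  39.2 109. ]
FR f [446.3 -69.5 109. ]
FR b [519.1 -75.2 109. ]
FR lid [ 394.7 -117.    77. ]
FR lid [403.  -16.7  77. ]
FR lid b [573.  -27.1  77. ]
FL lid [403.   -7.6  77. ]
FL lid [410.5  94.2  77. ]
FL lid b [573.2 -12.9  77. ]
FL lid b [580.3  89.   77. ]
rim f L? [402.1 106.   30. ]
rim f R [ 386.2 -131.2   30. ]
```

Add to h.py:
```python
PX=np.array([.9974,-.072,0]); YAW=np.pi-.072; np.set_printoptions(precision=3,suppress=True)
def plan(gp,tilt):
    s=ctrl.read_state(); Rc=R.from_euler('xyz',s['tool_rot'])
    Rt=R.from_euler('z',YAW)*R.from_euler('x',np.pi)*R.from_euler('y',-tilt)
    tcp=np.array(gp)+18.7*Rt.as_matrix()[:,2]
    print("rot",(Rc.inv()*Rt).as_rotvec(),"delta old axes",Rc.inv().apply(tcp-s['eef_pos']),"delta new axes",Rt.inv().apply(tcp-s['eef_pos']))
def st():
    s=ctrl.read_state(); z=R.from_euler('xyz',s['tool_rot']).as_matrix()[:,2]
    print("clock",s['clock'],"q",s['qpos'],"gp",s['eef_pos']-18.7*z,"rot",s['tool_rot'],"F",s['force'],"T",s['torque'],s['width'],s['gripper_force'])
```

```bash
python3 -c "
from h import *
plan((479,42,175),0)"
```

```text
rot [ 0.    -0.001 -0.014] delta old axes [-44.176  99.891 146.658] delta new axes [-45.499  99.263 146.679]
```

Converted, 25 mm is 0.5, -11 mm is -0.22, -0.14 rad is -0.7.

{"name": "nudge_tcp", "arguments": {
  "deltas": [0, 0, 0, 0, 0, -0.1, 60, -0.22, 0.5, 0.66, 0, 0, 0, 60, -0.22, 0.5, 0.66, 0, 0, 0, 60, -0.22, 0.5, 0.66, 0, 0, 0, 60, -0.22, 0.5, 0.66, 0, 0, 0, 60, 0, 0, 0, 0, -0.7, 0, 60, 0, 0, 0, 0, -0.7, 0, 60, 0, 0, 0, 0, -0.7, 0, 60, 0, 0, 0, 0, -0.7, 0, 60, 0, 0, 0, 0, 0, 0, 60]
}}

```text
clock: 4.15
eef_pos: [478.7, 26.2, 168.9]
tool_rot: [-3.09, 0.331, 3.063]
force: [0.4, 0.1, -1.0]
width: 59.9
gripper_force: 0.0
```

Run:
```python
from h import *
st(); plan((479,42,103),.56)
i=ctrl.get_image("wrist");cv2.imwrite("pics/w2.png",i)
```

```text
clock 4.15 q [-0.004  0.412 -0.288  2.329  1.182  0.29   0.106] gp [472.742  27.638 186.517] rot [-3.09   0.331  3.063] F [ 0.378  0.119 -0.953] T [ 0.141  0.345 -0.013] 59.86089233985266 0.0
rot [-0.054 -0.229 -0.   ] delta old axes [18.048 19.921 79.267] delta new axes [35.702 15.773 74.043]
```

View pics/w2.png

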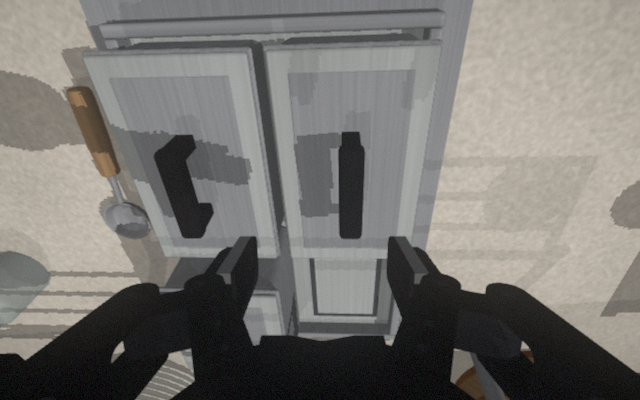

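The wrist view shows the FL bar at about x 340-364, y 146-238, centred between the fingers to within some 15 mm. The tilt stopped at 0.33 because q6 is at its limit, so I'll push with a small tilt first and regrasp farther out.

Run:
```python
from h import *
s=ctrl.read_state()
P1=(np.array([426.454,-53.742,303.028]),[-3.14155,-.00065,3.04988]);P2=(s['eef_pos'],s['tool_rot'])
W=lambda u,v:ray("wrist",((u+.5)/1.25-.5,(v+.5)/1.25-.5),P1)
print(tri([W(514,273),ray("wrist",(351.5,192),P2)]))
for p in[(351,146),(351.5,238)]: print(atz(ray("wrist",p,P2),109))
for p in[(88,50),(248,48),(266,46),(438,42),(424,250),(290,255)]: print(atz(ray("wrist",p,P2),77))
for p in[(316,257),(390,262),(377,316),(318,316)]: print("patch",atz(ray("wrist",p,P2),12))
plan((475,42,103),.33)
```

```text
(array([489.839,  41.122, 104.505]), [np.float64(1.205523027073299), np.float64(1.2055230270733723)])
[455.593  43.117 109.   ]
[527.005  40.195 109.   ]
[ 395.162 -113.259   77.   ]
[402.672 -14.698  77.   ]
[402.539  -3.732  77.   ]
[409.199  95.862  77.   ]
[572.156 100.581  77.   ]
[572.404 -15.259  77.   ]
patch [640.078  -3.453  12.   ]
patch [652.204  81.74   12.   ]
patch [752.708  66.658  12.   ]
patch [750.461 -12.495  12.   ]
rot [-0.052  0.001 -0.007] delta old axes [26.921 19.157 78.563] delta new axes [26.742 15.207 79.483]
```

Converted, 26 mm is 0.52, 14 mm is 0.28, -0.05 rad is -0.25.

{"name": "nudge_tcp", "arguments": {
  "deltas": [0, 0, 0, -0.25, 0, -0.035, 60, 0.18, 0.1, 0.52, 0, 0, 0, 60, 0.18, 0.1, 0.52, 0, 0, 0, 60, 0.18, 0.1, 0.28, 0, 0, 0, 60, 0, 0, 0.18, 0, 0, 0, 60, 0, 0, 0, 0, 0, 0, 60]
}}

```text
clock: 4.8
eef_pos: [480.3, 33.7, 110.4]
tool_rot: [-3.132, 0.33, 3.066]
force: [0.5, 0.1, 0.8]
width: 60.5
gripper_force: 0.0
```

```bash
python3 -c "
from h import *
st();plan((474,42.7,103),.33)"
```

```text
clock 4.8 q [ 0.087  0.565 -0.402  2.379  1.84   0.328 -0.533] gp [474.286  34.284 128.137] rot [-3.132  0.33   3.066] F [0.463 0.131 0.753] T [ 0.07   0.389 -0.019] 60.45660335012571 0.0
rot [-0.01  -0.    -0.003] delta old axes [ 8.997  8.779 23.408] delta new axes [ 8.98   8.565 23.493]
```

Converted, 0.1 rad is 0.5.

{"name": "nudge_tcp", "arguments": {
  "deltas": [0, 0, 0, 0, 0.5, 0, 60, 0, 0, 0, 0, 0.5, 0, 60, 0, 0, 0, 0, 0, 0, 60]
}}

```text
clock: 5.1
eef_pos: [479.9, 24.1, 110.7]
tool_rot: [-3.104, 0.261, 3.064]
force: [-0.7, 0.5, 0.2]
width: 60.2
gripper_force: 0.0
```

```bash
python3 -c "
from h import *
st();plan((476,42.4,103),.13)"
```

```text
clock 5.1 q [ 0.078  0.559 -0.368  2.316  1.411  0.307 -0.093] gp [475.147  25.222 128.738] rot [-3.104  0.261  3.064] F [-0.708  0.489  0.176] T [0.062 0.21  0.002] 60.15743668610645 0.0
rot [-0.039  0.131 -0.008] delta old axes [ 9.536 18.821 23.908] delta new axes [ 6.15  17.925 25.644]
```

Converted, 0.07 rad is 0.35.

{"name": "nudge_tcp", "arguments": {
  "deltas": [0, 0, 0, -0.1, 0.35, 0, 60, 0, 0, 0, -0.1, 0.35, 0, 60, 0, 0, 0, 0, 0, 0, 60]
}}

```text
clock: 5.4
eef_pos: [481.1, 20.7, 109.8]
tool_rot: [-3.123, 0.169, 3.06]
force: [0.4, 0.7, 0.7]
width: 60.0
gripper_force: 0.0
```

```bash
python3 -c "
from h import *
st();plan((476,42.4,103),.13)"
```

```text
clock 5.4 q [ 0.202  0.587 -0.491  2.232  1.014  0.389  0.34 ] gp [478.     21.315 128.241] rot [-3.123  0.169  3.06 ] F [0.443 0.716 0.663] T [0.074 0.177 0.006] 60.0452731360602 0.0
rot [-0.02   0.039 -0.01 ] delta old axes [ 8.656 21.663 23.846] delta new axes [ 7.485 21.263 24.591]
```

{"name": "nudge_tcp", "arguments": {
  "deltas": [0.04, 0.1, 0, -0.1, 0.2, -0.05, 60, 0.04, 0.12, 0, 0, 0, 0, 60, 0.04, 0.12, 0.1, 0, 0, 0, 60, 0.02, 0.08, 0.16, 0, 0, 0, 60, 0, 0, 0.16, 0, 0, 0, 60, 0, 0, 0, 0, 0, 0, 60]
}}

```text
clock: 6.0
eef_pos: [475.5, 42.9, 86.5]
tool_rot: [-3.139, 0.126, 3.076]
force: [-0.3, -0.1, 0.6]
width: 59.9
gripper_force: 0.0
```

```bash
python3 -c "
from h import *
st();plan((476,42.4,102.5),.13)"
```

```text
clock 6.0 q [ 0.164  0.641 -0.487  2.22   1.007  0.384  0.332] gp [473.177  43.126 105.09 ] rot [-3.139  0.126  3.076] F [-0.266 -0.148  0.644] T [ 0.036  0.157 -0.016] 59.88190749844189 0.0
rot [-0.002 -0.004  0.006] delta old axes [-2.591 -0.488  2.931] delta new axes [-2.582 -0.479  2.94 ]
```

Good. Move down 3 mm and close.

Converted, 3 mm is 0.06.

{"name": "nudge_tcp", "arguments": {
  "deltas": [0, 0, 0.06, 0, 0, 0, 60, 0, 0, 0, 0, 0, 0, 10, 0, 0, 0, 0, 0, 0, 10, 0, 0, 0, 0, 0, 0, 10, 0, 0, 0, 0, 0, 0, 10, 0, 0, 0, 0, 0, 0, 10]
}}

```text
clock: 6.6
eef_pos: [476.8, 42.4, 84.6]
tool_rot: [-3.139, 0.127, 3.075]
force: [-1.3, -0.4, 6.0]
width: 14.7
gripper_force: 59.1
```

```bash
python3 -c "
from h import *
st()"
```

```text
clock 6.6 q [ 0.161  0.645 -0.48   2.219  1.014  0.378  0.327] gp [474.466  42.555 103.181] rot [-3.139  0.127  3.075] F [-1.327 -0.424  5.965] T [-0.247  0.228  0.128] 14.725983252350897 59.06151831150055
```

Converted, -10 mm is -0.2, -5 mm is -0.1.

{"name": "nudge_tcp", "arguments": {
  "deltas": [-0.1, 0, 0.013, 0, 0, 0, 10, -0.2, 0, 0.026, 0, 0, 0, 10, -0.2, 0, 0.026, 0, 0, 0, 10, -0.2, 0, 0.026, 0, 0, 0, 10, -0.2, 0, 0.026, 0, 0, 0, 10]
}}

```text
clock: 7.1
eef_pos: [521.9, 39.5, 84.6]
tool_rot: [-3.139, 0.126, 3.075]
force: [-3.3, -0.0, 8.4]
width: 15.1
gripper_force: 59.6
```

```bash
python3 -c "
from h import *
st()"
```

```text
clock 7.1 q [ 0.218  0.694 -0.546  2.101  0.937  0.47   0.449] gp [519.506  39.732 103.191] rot [-3.139  0.126  3.075] F [-3.299 -0.026  8.364] T [-0.209  0.672  0.07 ] 15.06577388002632 59.57773983478546
```

Sliding well with light friction. Continue, then regrasp with more tilt.

{"name": "nudge_tcp", "arguments": {
  "deltas": [-0.2, 0, 0.026, 0, 0, 0, 10, -0.2, 0, 0.026, 0, 0, 0, 10, -0.2, 0, 0.026, 0, 0, 0, 10, -0.2, 0, 0.026, 0, 0, 0, 10, -0.2, 0, 0.026, 0, 0, 0, 10, -0.1, 0, 0.012, 0, 0, 0, 10, 0, 0, 0, 0, 0, 0, 40, 0, 0, 0, 0, 0, 0, 40, 0, 0, 0, 0, 0, 0, 40]
}}

```text
clock: 8.0
eef_pos: [576.8, 35.9, 83.8]
tool_rot: [-3.14, 0.126, 3.075]
force: [0.4, -0.2, 0.6]
width: 40.0
gripper_force: 0.0
```

{"name": "nudge_tcp", "arguments": {
  "deltas": [0, 0, -0.08, 0, -0.5, 0, 40, 0, 0, 0, 0, -0.5, 0, 40, 0, 0, 0, 0, -0.5, 0, 40, 0, 0, 0, 0, -0.5, 0, 40, 0, 0, 0, 0, -0.35, 0, 40, 0, 0, 0, 0, 0, 0, 40]
}}

```text
clock: 8.6
eef_pos: [581.3, 21.7, 85.4]
tool_rot: [-3.093, 0.407, 3.08]
force: [-1.0, 1.0, 0.5]
width: 39.7
gripper_force: 0.6
```

```bash
python3 -c "
from h import *
st();plan((579,35.3,103),.6)"
```

```text
clock 8.6 q [ 0.075  0.688 -0.354  2.204  1.892  0.376 -0.501] gp [573.954  23.046 102.577] rot [-3.093  0.407  3.08 ] F [-1.041  1.024  0.544] T [0.325 0.535 0.08 ] 39.70857671411952 0.593503874115413
rot [-0.043 -0.193  0.014] delta old axes [-7.684 13.371  0.333] delta new axes [-7.236 13.417  2.358]
```

{"name": "nudge_tcp", "arguments": {
  "deltas": [0, 0.26, 0, 0, 0, 0, 60, 0, 0, -0.4, 0, 0, 0, 70, 0, 0, -0.4, 0, 0, 0, 70, 0, 0, 0, -0.2, -0.35, 0, 70, 0, 0, 0, 0, -0.35, 0, 70, 0, 0, 0, 0, -0.35, 0, 70, 0, 0, 0, 0, 0, 0, 70]
}}

```text
clock: 9.3
eef_pos: [565.6, 34.1, 119.7]
tool_rot: [-3.102, 0.582, 3.087]
force: [-0.4, -0.5, -0.2]
width: 69.9
gripper_force: 0.0
```

```bash
python3 -c "
from h import *
st();plan((579,35.3,103),.6)"
```

```text
clock 9.3 q [ 0.141  0.671 -0.535  2.372  2.235  0.651 -0.887] gp [555.384  35.359 135.278] rot [-3.102  0.582  3.087] F [-0.362 -0.509 -0.242] T [ 0.075  0.62  -0.016] 69.88101870933487 0.0
rot [-0.03  -0.018  0.015] delta old axes [-2.316  3.357 39.836] delta new axes [-1.552  2.199 39.954]
```

{"name": "nudge_tcp", "arguments": {
  "deltas": [0, 0.04, 0, -0.15, -0.1, 0.075, 70, 0, 0, 0, 0, 0, 0, 70]
}}

```text
clock: 9.5
eef_pos: [568.0, 34.8, 120.6]
tool_rot: [-3.141, 0.604, 3.068]
force: [-0.8, 0.7, -0.5]
width: 69.9
gripper_force: 0.0
```

```bash
python3 - <<'E'
from h import *
st()
i=ctrl.get_image("wrist");cv2.imwrite("pics/w3.png",i)
E
```

```text
clock 9.5 q [ 0.183  0.685 -0.571  2.389  2.306  0.68  -0.942] gp [557.368  35.617 136.024] rot [-3.141  0.604  3.068] F [-0.775  0.676 -0.514] T [0.068 0.566 0.042] 69.9057567515908 0.0
```

View pics/w3.png

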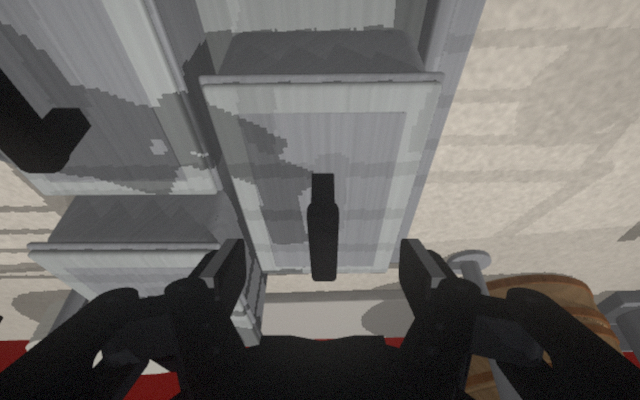

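{"name": "nudge_tcp", "arguments": {
  "deltas": [0.08, 0, 0.24, 0, 0, 0, 60, 0.07, 0, 0.28, 0, 0, 0, 60, 0, 0, 0.16, 0, 0, 0, 60, 0, 0, 0, 0, 0, 0, 60]
}}

```text
clock: 9.95
eef_pos: [582.0, 34.7, 88.5]
tool_rot: [-3.141, 0.606, 3.068]
force: [-0.6, 0.3, -0.4]
width: 60.2
gripper_force: 0.0
```

```bash
python3 -c "
from h import *
st();plan((571,34.6,103.5),.604)"
```

```text
clock 9.95 q [ 0.186  0.778 -0.57   2.367  2.365  0.744 -0.968] gp [571.348  35.518 103.844] rot [-3.141  0.606  3.068] F [-0.602  0.329 -0.436] T [0.033 0.582 0.028] 60.15244660976231 0.0
rot [-0.001  0.002 -0.001] delta old axes [ 0.471 -0.923  0.124] delta new axes [ 0.472 -0.923  0.124]
```

{"name": "nudge_tcp", "arguments": {
  "deltas": [0, 0, 0, 0, 0, 0, 10, 0, 0, 0, 0, 0, 0, 10, 0, 0, 0, 0, 0, 0, 10, 0, 0, 0, 0, 0, 0, 10, -0.08, 0, 0.058, 0, 0, 0, 10, -0.164, 0, 0.114, 0, 0, 0, 10, -0.164, 0, 0.114, 0, 0, 0, 10]
}}

```text
clock: 10.65
eef_pos: [606.3, 33.3, 89.8]
tool_rot: [3.141, 0.608, 3.069]
force: [-2.0, 0.1, 5.1]
width: 14.8
gripper_force: 59.7
```

```bash
python3 -c "
from h import *
st()"
```

```text
clock 10.65 q [ 0.187  0.776 -0.546  2.306  2.349  0.688 -0.921] gp [595.643  34.054 105.131] rot [3.141 0.608 3.069] F [-1.972  0.137  5.147] T [0.03  0.447 0.052] 14.768419241457458 59.660895466804504
```

Converted, -8.2 mm is -0.164, 5.8 mm is 0.116.

{"name": "nudge_tcp", "arguments": {
  "deltas": [-0.164, 0, 0.116, 0, 0, 0, 10, -0.164, 0, 0.116, 0, 0, 0, 10, -0.164, 0, 0.116, 0, 0, 0, 10, -0.082, 0, 0.058, 0, 0, 0, 10]
}}

```text
clock: 11.05
eef_pos: [642.3, 30.5, 89.8]
tool_rot: [3.141, 0.61, 3.069]
force: [-2.9, -0.4, 8.9]
width: 15.0
gripper_force: 60.2
```

```bash
python3 -c "
from h import *
st()"
```

```text
clock 11.05 q [ 0.178  0.781 -0.506  2.215  2.315  0.611 -0.855] gp [631.576  31.299 105.15 ] rot [3.141 0.61  3.069] F [-2.882 -0.361  8.915] T [-0.075  0.199 -0.054] 14.989734369722443 60.236631631851196
```

Converted, -3.3 mm is -0.066, -2.5 mm is -0.05.

{"name": "nudge_tcp", "arguments": {
  "deltas": [-0.066, 0, 0.044, 0, 0, 0, 10, -0.066, 0, 0.044, 0, 0, 0, 10, -0.05, 0, 0.034, 0, 0, 0, 10]
}}

```text
clock: 11.35
eef_pos: [652.4, 29.9, 89.8]
tool_rot: [3.141, 0.609, 3.069]
force: [-2.3, 0.2, 6.3]
width: 15.1
gripper_force: 60.0
```

{"name": "nudge_tcp", "arguments": {
  "deltas": [-0.032, 0, 0.022, 0, 0, 0, 10, -0.032, 0, 0.022, 0, 0, 0, 10]
}}

```text
clock: 11.55
eef_pos: [656.2, 29.7, 89.8]
tool_rot: [3.141, 0.609, 3.069]
force: [-3.6, 0.1, 7.0]
width: 14.6
gripper_force: 60.0
```

{"name": "nudge_tcp", "arguments": {
  "deltas": [-0.032, 0, 0.022, 0, 0, 0, 10, -0.032, 0, 0.022, 0, 0, 0, 10]
}}

```text
clock: 11.75
eef_pos: [660.0, 29.4, 89.8]
tool_rot: [3.141, 0.609, 3.069]
force: [-3.2, 0.8, 6.1]
width: 15.0
gripper_force: 60.0
```

{"name": "nudge_tcp", "arguments": {
  "deltas": [-0.032, 0, 0.022, 0, 0, 0, 10]
}}

```text
clock: 11.85
eef_pos: [661.8, 29.3, 89.8]
tool_rot: [3.141, 0.608, 3.069]
force: [-10.7, -0.8, 15.0]
width: 14.8
gripper_force: 61.8
```

Converted, 0.8 mm is 0.016, 0.6 mm is 0.012.

{"name": "nudge_tcp", "arguments": {
  "deltas": [0.01, 0.012, -0.008, 0, 0, 0, 10, 0, 0.016, 0, 0, 0, 0, 10]
}}

```text
clock: 12.05
eef_pos: [661.7, 29.4, 89.8]
tool_rot: [-3.141, 0.609, 3.068]
force: [-2.2, -2.9, 7.8]
width: 14.8
gripper_force: 60.2
```

{"name": "nudge_tcp", "arguments": {
  "deltas": [0, 0.016, 0, 0, 0, 0, 10]
}}

```text
clock: 12.15
eef_pos: [661.6, 29.6, 89.8]
tool_rot: [-3.14, 0.609, 3.068]
force: [-3.1, -3.7, 7.9]
width: 14.9
gripper_force: 60.3
```

{"name": "nudge_tcp", "arguments": {
  "deltas": [0, 0.016, 0, 0, 0, 0, 10]
}}

```text
clock: 12.25
eef_pos: [661.5, 29.9, 89.8]
tool_rot: [-3.14, 0.609, 3.067]
force: [-3.8, -4.1, 8.0]
width: 15.2
gripper_force: 60.4
```

{"name": "nudge_tcp", "arguments": {
  "deltas": [0, 0.02, 0, 0, 0, 0, 10, 0, 0.02, 0, 0, 0, 0, 10]
}}

```text
clock: 12.45
eef_pos: [661.6, 30.8, 89.8]
tool_rot: [-3.138, 0.609, 3.066]
force: [-5.2, -6.1, 10.0]
width: 14.5
gripper_force: 60.7
```

{"name": "nudge_tcp", "arguments": {
  "deltas": [0, 0.02, 0, 0, 0, 0, 10, 0, 0.02, 0, 0, 0, 0, 10]
}}

```text
clock: 12.65
eef_pos: [661.6, 30.8, 89.8]
tool_rot: [-3.136, 0.61, 3.065]
force: [-6.9, -8.9, 12.3]
width: 14.8
gripper_force: 61.0
```

```bash
python3 -c "
from h import *
st()"
```

```text
clock 12.65 q [ 0.155  0.784 -0.474  2.164  2.276  0.575 -0.817] gp [650.944  31.764 105.163] rot [-3.136  0.61   3.065] F [-6.857 -8.888 12.319] T [-1.59   0.431 -0.815] 14.817335341981899 61.02276027202606
```

{"name": "nudge_tcp", "arguments": {
  "deltas": [0, -0.06, 0, 0, 0, 0, 10, 0, 0, 0, 0, 0, 0, 45, 0, 0, 0, 0, 0, 0, 45, 0, 0, 0, 0, 0, 0, 45, 0, 0, -0.3, 0, 0, 0, 45, 0, 0, -0.6, 0, 0, 0, 60, 0, 0, -0.6, 0, 0, 0, 60, 0, 0, 0, 0, 0.5, 0, 60, 0, 0, 0, 0, 0.5, 0, 60, 0, 0, 0, 0, 0.5, 0, 60, 0, 0, 0, 0, 0.5, 0, 60, 0, 0, 0, 0, 0.5, 0, 60]
}}

```text
clock: 13.85
eef_pos: [616.9, 16.0, 145.5]
tool_rot: [-3.08, 0.363, 3.067]
force: [0.3, -0.4, 0.7]
width: 60.2
gripper_force: 0.0
```

{"name": "nudge_tcp", "arguments": {
  "deltas": [0, 0, 0, 0, 0, 0, 60]
}}

```text
clock: 13.95
eef_pos: [619.4, 15.6, 146.2]
tool_rot: [-3.083, 0.367, 3.062]
force: [0.5, -0.7, 1.0]
width: 60.1
gripper_force: 0.0
```

```bash
python3 -c "
from h import *
st();plan((486,-73,165),.1)"
```

```text
clock 13.95 q [ 0.091  0.601 -0.351  2.033  1.101  0.385  0.304] gp [612.804  17.24  163.623] rot [-3.083  0.367  3.062] F [ 0.525 -0.723  1.026] T [0.077 0.413 0.082] 60.13367772622561 0.0
rot [-0.06   0.267 -0.015] delta old axes [ 115.746 -101.347  -38.865] delta new axes [124.173 -97.979 -12.652]
```

The rows are not in the units I measure in: shifts go in shares of 50 mm and turns go in units of 0.2 rad. I convert before sending: 31 mm is 0.62, -25 mm is -0.5, 0.09 rad is 0.45.

{"name": "nudge_tcp", "arguments": {
  "deltas": [0, 0, 0, -0.15, 0.45, -0.025, 60, 0, 0, 0, -0.15, 0.45, -0.025, 60, 0, 0, 0, 0, 0.45, -0.025, 60, 0.62, -0.5, -0.06, 0, 0, 0, 60, 0.62, -0.5, -0.06, 0, 0, 0, 60, 0.62, -0.5, -0.06, 0, 0, 0, 60, 0.62, -0.46, -0.06, 0, 0, 0, 60, 0, 0, 0, 0, 0, 0, 60]
}}

```text
clock: 14.75
eef_pos: [480.9, -79.2, 143.0]
tool_rot: [-3.124, 0.106, 3.068]
force: [-0.5, -0.9, -0.6]
width: 60.0
gripper_force: 0.0
```

```bash
python3 -c "
from h import *
st();plan((486,-73,103.5),.1)
i=ctrl.get_image('top')[130:270,262:372];cv2.imwrite('pics/c3.png',np.hstack([cv2.resize(i,None,fx=3.5,fy=3.5,interpolation=cv2.INTER_CUBIC),cv2.resize(ctrl.get_image('wrist')[:,100:500],(490,490))[:, :400]]))"
```

```text
clock 14.75 q [ 0.546  0.57  -0.65   2.136  0.739  0.547  0.849] gp [478.959 -78.713 161.579] rot [-3.124  0.106  3.068] F [-0.541 -0.875 -0.608] T [0.016 0.093 0.009] 60.011757135807436 0.0
rot [-0.018  0.006 -0.002] delta old axes [-0.287  7.586 58.329] delta new axes [-0.665  6.539 58.453]
```

View pics/c3.png

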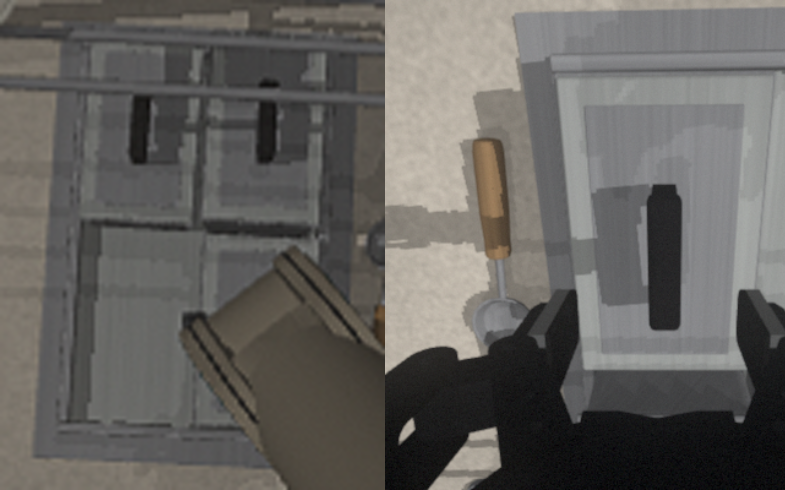

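{"name": "nudge_tcp", "arguments": {
  "deltas": [0, 0.06, 0.36, -0.1, 0, 0, 60, 0, 0.07, 0.4, 0, 0, 0, 60, 0, 0, 0.28, 0, 0, 0, 60, 0, 0, 0.14, 0, 0, 0, 60, 0, 0, 0, 0, 0, 0, 60, 0, 0, 0, 0, 0, 0, 10, 0, 0, 0, 0, 0, 0, 10, 0, 0, 0, 0, 0, 0, 10, 0, 0, 0, 0, 0, 0, 10, 0, 0, 0, 0, 0, 0, 10]
}}

```text
clock: 15.85
eef_pos: [494.8, -69.0, 86.6]
tool_rot: [3.134, 0.114, 3.071]
force: [-0.5, -1.1, 6.2]
width: 14.7
gripper_force: 59.3
```

```bash
python3 -c "
from h import *
st()"
```

```text
clock 15.85 q [ 0.443  0.667 -0.519  2.152  0.872  0.407  0.729] gp [492.718 -69.008 105.173] rot [3.134 0.114 3.071] F [-0.531 -1.125  6.158] T [-0.296  0.223 -0.025] 14.747840644271989 59.34219002723694
```

{"name": "nudge_tcp", "arguments": {
  "deltas": [0.03, 0, -0.0034, 0, 0, 0, 10, 0.03, 0, -0.0034, 0, 0, 0, 10]
}}

```text
clock: 16.05
eef_pos: [493.5, -67.9, 86.6]
tool_rot: [3.131, 0.117, 3.072]
force: [5.7, -0.5, 1.8]
width: 14.6
gripper_force: 58.8
```

{"name": "nudge_tcp", "arguments": {
  "deltas": [0.024, 0, -0.0026, 0, 0, 0, 10, 0.024, 0, -0.0026, 0, 0, 0, 10]
}}

```text
clock: 16.25
eef_pos: [493.1, -67.8, 87.1]
tool_rot: [3.131, 0.12, 3.073]
force: [8.7, -1.0, 2.7]
width: 14.8
gripper_force: 58.9
```

{"name": "nudge_tcp", "arguments": {
  "deltas": [0.02, 0, -0.002, 0, 0, 0, 10]
}}

```text
clock: 16.35
eef_pos: [492.9, -67.8, 87.4]
tool_rot: [3.131, 0.122, 3.073]
force: [8.9, -1.3, 4.1]
width: 14.8
gripper_force: 58.9
```

Converted, 5 mm is 0.1, 0.8 mm is 0.016.

{"name": "nudge_tcp", "arguments": {
  "deltas": [-0.05, 0, 0.018, 0, 0, 0, 10, -0.05, 0.01, 0.016, 0, 0, 0, 10, 0, 0.1, 0, 0, 0, 0, 10, 0, 0.2, 0, 0, 0, 0, 10, 0, 0.2, 0, 0, 0, 0, 10]
}}

```text
clock: 16.85
eef_pos: [496.3, -44.9, 86.6]
tool_rot: [3.136, 0.116, 3.07]
force: [-0.9, -4.4, 15.9]
width: 14.9
gripper_force: 60.8
```

```bash
python3 -c "
from h import *
st()"
```

```text
clock 16.85 q [ 0.376  0.661 -0.5    2.158  0.878  0.398  0.667] gp [494.12  -44.838 105.141] rot [3.136 0.116 3.07 ] F [-0.901 -4.445 15.868] T [-1.028 -0.165 -0.126] 14.886206530859132 60.79113721847534
```

Converted, 10 mm is 0.2, -0.8 mm is -0.016.

{"name": "nudge_tcp", "arguments": {
  "deltas": [0, 0.2, -0.016, 0, 0, 0, 10, 0, 0.2, 0, 0, 0, 0, 10, 0, 0.2, 0, 0, 0, 0, 10]
}}

```text
clock: 17.15
eef_pos: [497.1, -13.9, 86.6]
tool_rot: [3.135, 0.113, 3.071]
force: [-0.1, -3.4, 8.9]
width: 15.0
gripper_force: 59.8
```

{"name": "nudge_tcp", "arguments": {
  "deltas": [0, 0.2, 0, 0, 0, 0, 10, 0, 0.2, 0, 0, 0, 0, 10, 0, 0.2, 0, 0, 0, 0, 10]
}}

```text
clock: 17.45
eef_pos: [498.8, 16.1, 86.6]
tool_rot: [3.135, 0.113, 3.071]
force: [-1.0, -3.0, 6.4]
width: 15.0
gripper_force: 59.5
```

```bash
python3 -c "
from h import *
st()"
```

```text
clock 17.45 q [ 0.233  0.659 -0.482  2.154  0.869  0.404  0.548] gp [496.692  16.116 105.186] rot [3.135 0.113 3.071] F [-1.015 -2.971  6.421] T [-0.61  -0.033 -0.064] 14.958248921367476 59.5199990272522
```

Converted, 6 mm is 0.12, 8 mm is 0.16.

{"name": "nudge_tcp", "arguments": {
  "deltas": [0, 0.16, 0, 0, 0, 0, 10, 0, 0.12, 0, 0, 0, 0, 10, 0, 0.06, 0, 0, 0, 0, 10]
}}

```text
clock: 17.75
eef_pos: [499.8, 33.7, 86.6]
tool_rot: [3.134, 0.112, 3.072]
force: [0.4, -3.2, 6.5]
width: 14.5
gripper_force: 59.5
```

{"name": "nudge_tcp", "arguments": {
  "deltas": [0, 0.04, 0, 0, 0, 0, 10, 0, 0.04, 0, 0, 0, 0, 10]
}}

```text
clock: 17.95
eef_pos: [500.0, 36.9, 86.6]
tool_rot: [3.135, 0.112, 3.071]
force: [0.4, -2.5, 6.8]
width: 14.7
gripper_force: 59.4
```

{"name": "nudge_tcp", "arguments": {
  "deltas": [0, 0.04, 0, 0, 0, 0, 10]
}}

```text
clock: 18.05
eef_pos: [500.1, 38.8, 86.6]
tool_rot: [3.135, 0.112, 3.071]
force: [-0.2, -2.1, 6.4]
width: 14.7
gripper_force: 59.4
```

{"name": "nudge_tcp", "arguments": {
  "deltas": [0, 0.03, 0, 0, 0, 0, 10, 0, 0.03, 0, 0, 0, 0, 10]
}}

```text
clock: 18.25
eef_pos: [500.3, 41.0, 86.6]
tool_rot: [3.136, 0.112, 3.071]
force: [-0.4, -5.7, 7.4]
width: 14.8
gripper_force: 59.6
```

{"name": "nudge_tcp", "arguments": {
  "deltas": [0, 0.02, 0, 0, 0, 0, 10, 0, 0.02, 0, 0, 0, 0, 10]
}}

```text
clock: 18.45
eef_pos: [500.4, 41.3, 86.7]
tool_rot: [3.139, 0.112, 3.071]
force: [0.6, -8.9, 9.0]
width: 14.8
gripper_force: 59.9
```

{"name": "nudge_tcp", "arguments": {
  "deltas": [0, 0.02, 0, 0, 0, 0, 10]
}}

```text
clock: 18.55
eef_pos: [500.5, 41.4, 86.7]
tool_rot: [3.14, 0.112, 3.07]
force: [0.3, -10.9, 9.9]
width: 14.8
gripper_force: 60.1
```

Converted, -1.5 mm is -0.03, 1.5 mm is 0.03.

{"name": "nudge_tcp", "arguments": {
  "deltas": [0.02, -0.03, -0.002, 0, 0, 0, 10, 0.03, 0, -0.0034, 0, 0, 0, 10, 0.03, 0, -0.0034, 0, 0, 0, 10]
}}

```text
clock: 18.85
eef_pos: [499.5, 41.5, 87.1]
tool_rot: [3.136, 0.117, 3.07]
force: [9.7, -7.6, 1.9]
width: 14.9
gripper_force: 58.9
```

{"name": "nudge_tcp", "arguments": {
  "deltas": [0.03, 0, -0.0034, 0, 0, 0, 10]
}}

```text
clock: 18.95
eef_pos: [499.2, 41.6, 87.5]
tool_rot: [3.136, 0.119, 3.07]
force: [11.1, -8.6, 3.0]
width: 15.0
gripper_force: 59.0
```

{"name": "nudge_tcp", "arguments": {
  "deltas": [0.03, 0, -0.0034, 0, 0, 0, 10]
}}

```text
clock: 19.05
eef_pos: [498.9, 41.7, 87.9]
tool_rot: [3.136, 0.121, 3.07]
force: [12.4, -8.7, 3.3]
width: 14.9
gripper_force: 59.1
```

{"name": "nudge_tcp", "arguments": {
  "deltas": [-0.07, -0.02, 0.008, 0, 0, 0, 10, 0, 0, 0, 0, 0, 0, 45, 0, 0, 0, 0, 0, 0, 45, 0, 0, 0, 0, 0, 0, 45, 0, 0, -0.3, 0, 0, 0, 45, 0, 0, -0.7, 0, 0, 0, 60, 0, 0, -0.9, 0, 0, 0, 60, -0.3, -0.7, -0.2, 0, 0, 0, 60, -0.4, -0.8, 0, 0, 0, 0, 60, -0.4, -0.8, 0, 0, 0, 0, 60]
}}

```text
clock: 20.05
eef_pos: [532.1, -75.9, 196.7]
tool_rot: [3.133, 0.113, 3.074]
force: [0.9, -0.3, -0.3]
width: 59.9
gripper_force: 0.0
```

{"name": "nudge_tcp", "arguments": {
  "deltas": [0, 0, 0, 0, 0, 0, 60]
}}

```text
clock: 20.15
eef_pos: [533.0, -82.2, 195.3]
tool_rot: [3.135, 0.113, 3.062]
force: [-0.7, -0.6, -0.1]
width: 59.8
gripper_force: 0.0
```

```bash
python3 -c "
from h import *
st();plan((570,-75,200),.62)"
```

```text
clock 20.15 q [ 0.61   0.562 -0.745  1.957  0.59   0.72   1.017] gp [530.922 -82.182 213.859] rot [3.135 0.113 3.062] F [-0.697 -0.564 -0.145] T [ 0.07   0.184 -0.028] 59.80610222176281 0.0
rot [ 0.003 -0.507 -0.009] delta old axes [-45.665  10.156  15.791] delta new axes [-32.335   9.875  35.982]
```

Converted, -20 mm is -0.4, 5 mm is 0.1, -0.09 rad is -0.45.

{"name": "nudge_tcp", "arguments": {
  "deltas": [-0.4, 0.1, 0, 0, 0, 0, 60, -0.4, 0.1, 0, 0, -0.3, 0, 60, 0, 0, 0, 0, -0.45, 0, 60, 0, 0, 0, 0, -0.45, 0, 60, 0, 0, 0, 0, -0.45, 0, 60, 0, 0, 0, 0, -0.45, 0, 60, 0, 0, 0, 0, -0.45, 0, 60, 0, 0, 0, 0, 0, 0, 60]
}}

```text
clock: 20.95
eef_pos: [571.9, -78.3, 198.5]
tool_rot: [-3.118, 0.48, 3.071]
force: [-0.1, -0.2, -0.1]
width: 60.0
gripper_force: 0.0
```

```bash
python3 -c "
from h import *
st();plan((570,-75,190),.62)"
```

```text
clock 20.95 q [ 0.454  0.469 -0.522  2.207  1.472  0.268  0.129] gp [563.344 -77.254 215.067] rot [-3.118  0.48   3.071] F [-0.131 -0.23  -0.144] T [ 0.033  0.524 -0.02 ] 59.95472048048713 0.0
rot [-0.023 -0.14   0.002] delta old axes [ 3.232  3.74  24.967] delta new axes [ 6.691  3.159 24.352]
```

{"name": "nudge_tcp", "arguments": {
  "deltas": [0, 0, 0, -0.05, -0.35, 0, 60, 0, 0, 0, 0, -0.35, 0, 60, 0, 0, 0, 0, 0, 0, 60]
}}

```text
clock: 21.25
eef_pos: [570.0, -83.9, 196.2]
tool_rot: [-3.106, 0.545, 3.073]
force: [-1.3, 0.2, -0.5]
width: 59.8
gripper_force: 0.0
```

```bash
python3 -c "
from h import *
st();plan((570,-75,190),.62)"
```

```text
clock 21.25 q [ 0.504  0.486 -0.585  2.27   1.907  0.325 -0.294] gp [560.35  -82.532 212.149] rot [-3.106  0.545  3.073] F [-1.265  0.17  -0.516] T [ 0.08   0.54  -0.019] 59.81121120558252 0.0
rot [-0.033 -0.075  0.004] delta old axes [ 2.282  9.63  23.297] delta new axes [ 4.076  8.835 23.368]
```

{"name": "nudge_tcp", "arguments": {
  "deltas": [0.04, 0.08, 0.12, -0.15, -0.3, 0, 60, 0.04, 0.1, 0.16, 0, -0.1, 0, 60, 0, 0, 0.16, 0, 0, 0, 60, 0, 0, 0, 0, 0, 0, 60]
}}

```text
clock: 21.65
eef_pos: [580.3, -78.5, 175.5]
tool_rot: [-3.126, 0.612, 3.074]
force: [-0.4, 0.2, -1.1]
width: 59.9
gripper_force: 0.0
```

```bash
python3 -c "
from h import *
st();plan((649,-80.5,138),.62)
i=ctrl.get_image('wrist');cv2.imwrite('pics/w5.png',i)"
```

```text
clock 21.65 q [ 0.602  0.596 -0.745  2.321  2.194  0.498 -0.544] gp [569.584 -77.467 190.81 ] rot [-3.126  0.612  3.074] F [-0.394  0.242 -1.072] T [0.036 0.61  0.017] 59.87281626426175 0.0
rot [-0.013 -0.008  0.004] delta old axes [-34.827   3.978  88.815] delta new axes [-34.109   2.934  89.134]
```

View pics/w5.png

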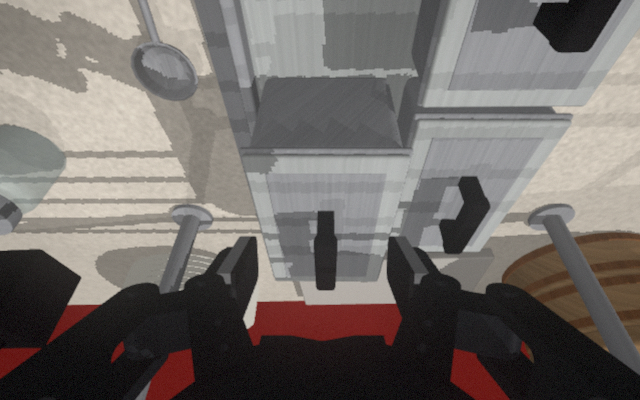

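The deep pan's handle is at about (325,238)-(325,288), between the fingers, with its lid front edge at (244,153)-(408,151). Both shallow pans stand on the left.

Run:
```python
from h import *
s=ctrl.read_state();P=(s['eef_pos'],s['tool_rot'])
for p,z in[((326,232),144),((325,288),144),((244,153),112),((408,151),112)]: print(atz(ray("wrist",p,P),z))
a=ray("top",(262+320/4.2-.5,130+146.5/4.2-.5)); print(tri([a,ray("wrist",(325,258),P)]))
```

```text
[615.151 -78.825 144.   ]
[698.154 -85.238 144.   ]
[ 575.147 -125.79   112.   ]
[579.791 -27.953 112.   ]
(array([664.479, -81.857, 134.947]), [np.float64(1.103377015848782), np.float64(1.1033770158487548)])
```

Converted, 25 mm is 0.5, -17 mm is -0.34, -0.013 rad is -0.065.

{"name": "nudge_tcp", "arguments": {
  "deltas": [-0.34, 0.03, 0, -0.065, -0.04, 0, 60, -0.34, 0.03, 0.2, 0, 0, 0, 60, 0, 0, 0.5, 0, 0, 0, 60, 0, 0, 0.5, 0, 0, 0, 60, 0, 0, 0.3, 0, 0, 0, 60, 0, 0, 0.16, 0, 0, 0, 60, 0, 0, 0, 0, 0, 0, 60]
}}

```text
clock: 22.4
eef_pos: [656.5, -80.3, 128.5]
tool_rot: [-3.139, 0.622, 3.075]
force: [0.0, -0.1, -0.2]
width: 60.1
gripper_force: 0.0
```

```bash
python3 -c "
from h import *
st();plan((649,-80.7,138),.62)"
```

```text
clock 22.4 q [ 0.546  0.757 -0.695  2.165  2.228  0.521 -0.498] gp [645.626 -79.566 143.707] rot [-3.139  0.622  3.075] F [ 0.025 -0.083 -0.163] T [ 0.079  0.636 -0.047] 60.08248947504704 0.0
rot [0.    0.002 0.004] delta old axes [ 0.571 -0.896  6.646] delta new axes [ 0.552 -0.896  6.648]
```

Converted, 6 mm is 0.12, -0.9 mm is -0.018.

{"name": "nudge_tcp", "arguments": {
  "deltas": [0, -0.018, 0.12, 0, 0, 0, 60, 0, 0, 0, 0, 0, 0, 10, 0, 0, 0, 0, 0, 0, 10, 0, 0, 0, 0, 0, 0, 10, 0, 0, 0, 0, 0, 0, 10, 0, 0, 0, 0, 0, 0, 10]
}}

```text
clock: 23.0
eef_pos: [659.7, -81.7, 124.7]
tool_rot: [-3.138, 0.624, 3.075]
force: [-3.4, -0.1, 4.0]
width: 14.9
gripper_force: 59.5
```

```bash
python3 -c "
from h import *
st()"
```

```text
clock 23.0 q [ 0.547  0.769 -0.695  2.16   2.238  0.527 -0.5  ] gp [648.818 -80.91  139.839] rot [-3.138  0.624  3.075] F [-3.409 -0.073  4.023] T [-0.068  0.473 -0.113] 14.939104966692783 59.500354528427124
```

{"name": "nudge_tcp", "arguments": {
  "deltas": [0.05, 0, -0.034, 0, 0, 0, 10, 0.12, 0, -0.086, 0, 0, 0, 10, 0.162, 0, -0.116, 0, 0, 0, 10]
}}

```text
clock: 23.3
eef_pos: [639.8, -79.9, 124.7]
tool_rot: [-3.139, 0.625, 3.075]
force: [1.8, -0.8, 2.7]
width: 15.0
gripper_force: 59.3
```

```bash
python3 -c "
from h import *
st()"
```

```text
clock 23.3 q [ 0.57   0.766 -0.726  2.212  2.273  0.566 -0.54 ] gp [628.871 -79.116 139.828] rot [-3.139  0.625  3.075] F [ 1.774 -0.82   2.666] T [ 0.026 -0.112 -0.086] 15.039039595197517 59.253419637680054
```

Converted, -5.7 mm is -0.114, 8.1 mm is 0.162.

{"name": "nudge_tcp", "arguments": {
  "deltas": [0.162, 0, -0.114, 0, 0, 0, 10, 0.162, 0, -0.114, 0, 0, 0, 10, 0.162, 0, -0.116, 0, 0, 0, 10]
}}

```text
clock: 23.6
eef_pos: [609.6, -77.9, 124.7]
tool_rot: [-3.139, 0.626, 3.076]
force: [3.1, 0.4, 6.1]
width: 14.5
gripper_force: 59.6
```

{"name": "nudge_tcp", "arguments": {
  "deltas": [0.162, 0, -0.116, 0, 0, 0, 10, 0.162, 0, -0.116, 0, 0, 0, 10, 0.08, 0, -0.058, 0, 0, 0, 10, 0, 0, 0, 0, 0, 0, 10]
}}

```text
clock: 24.0
eef_pos: [583.9, -76.2, 124.6]
tool_rot: [-3.138, 0.625, 3.077]
force: [-2.9, 0.4, 12.0]
width: 15.2
gripper_force: 60.9
```

```bash
python3 -c "
from h import *
st()"
```

```text
clock 24.0 q [ 0.621  0.758 -0.796  2.355  2.346  0.669 -0.637] gp [573.031 -75.402 139.78 ] rot [-3.138  0.625  3.077] F [-2.914  0.419 12.015] T [-0.118 -0.216 -0.119] 15.236438361128245 60.86769104003906
```

{"name": "nudge_tcp", "arguments": {
  "deltas": [0, 0, 0, 0, 0, 0, 45, 0, 0, 0, 0, 0, 0, 45, 0, 0, 0, 0, 0, 0, 45, 0, 0, -0.3, 0, 0, 0, 50, 0, 0, -0.5, 0, 0, 0, 60, 0, 0, -0.5, 0, 0.3, 0, 60, 0, 0, 0, 0, 0.4, 0, 60, 0, 0, 0, 0, 0.4, 0, 60, 0, 0, 0, 0, 0.4, 0, 60, 0, 0, 0, 0, 0.4, 0, 60, 0, 0, 0, 0, 0.4, 0, 60, 0, 0, 0, 0, 0, 0, 60]
}}

```text
clock: 25.2
eef_pos: [545.7, -86.7, 172.5]
tool_rot: [-3.102, 0.331, 3.07]
force: [0.3, 0.5, 0.1]
width: 59.7
gripper_force: 0.0
```

```bash
python3 -c "
from h import *
st();plan((588,-76.5,139),.13)"
```

```text
clock 25.2 q [ 0.497  0.517 -0.581  2.155  1.045  0.383  0.562] gp [539.707 -85.548 190.215] rot [-3.102  0.331  3.07 ] F [0.298 0.48  0.056] T [ 0.064  0.304 -0.039] 59.68027460615807 0.0
rot [-0.039  0.2   -0.004] delta old axes [-24.6    15.734  62.931] delta new axes [-36.755  13.237  57.332]
```

Converted, -18 mm is -0.36, 18 mm is 0.36, 0.1 rad is 0.5.

{"name": "nudge_tcp", "arguments": {
  "deltas": [0, 0, 0, -0.1, 0.5, 0, 60, 0, 0, 0, -0.1, 0.5, 0, 60, -0.36, 0.12, 0, 0, 0, 0, 60, -0.36, 0.12, 0.3, 0, 0, 0, 60, 0, 0, 0.36, 0, 0, 0, 60, 0, 0, 0, 0, 0, 0, 60]
}}

```text
clock: 25.8
eef_pos: [583.7, -79.4, 141.4]
tool_rot: [-3.137, 0.129, 3.067]
force: [-0.5, -0.3, -0.5]
width: 60.1
gripper_force: 0.0
```

```bash
python3 -c "
from h import *
st();plan((588,-76.5,139.5),.13)
i=ctrl.get_image('wrist');cv2.imwrite('pics/w6.png',i)"
```

```text
clock 25.8 q [ 0.551  0.705 -0.732  1.892  0.77   0.698  0.871] gp [581.3   -79.167 159.942] rot [-3.137  0.129  3.067] F [-0.491 -0.266 -0.463] T [0.016 0.2   0.084] 60.06299690760716 0.0
rot [-0.005 -0.001 -0.003] delta old axes [-3.802  3.345 21.093] delta new axes [-3.798  3.233 21.111]
```

View pics/w6.png

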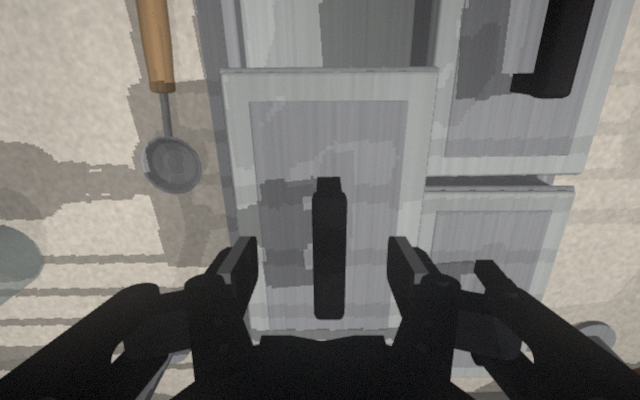

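The deep handle is at x about 329, between the pads at about 322, and the pans are square. I'll descend, grip and pull.

{"name": "nudge_tcp", "arguments": {
  "deltas": [-0.04, 0.06, 0.2, 0, 0, 0, 60, -0.03, 0, 0.22, 0, 0, 0, 60, 0, 0, 0, 0, 0, 0, 30, 0, 0, 0, 0, 0, 0, 10, 0, 0, 0, 0, 0, 0, 10, 0, 0, 0, 0, 0, 0, 10, 0, 0, 0, 0, 0, 0, 10, 0, 0, 0, 0, 0, 0, 10]
}}

```text
clock: 26.65
eef_pos: [592.0, -76.2, 124.3]
tool_rot: [-3.139, 0.133, 3.067]
force: [-1.2, -0.6, 2.2]
width: 14.2
gripper_force: 59.3
```

{"name": "nudge_tcp", "arguments": {
  "deltas": [0.06, 0, -0.006, 0, 0, 0, 10, 0.14, 0, -0.018, 0, 0, 0, 10, 0.2, 0, -0.026, 0, 0, 0, 10]
}}

```text
clock: 26.95
eef_pos: [572.3, -74.1, 124.3]
tool_rot: [-3.14, 0.135, 3.067]
force: [2.5, 0.3, 3.8]
width: 14.8
gripper_force: 59.5
```

```bash
python3 -c "
from h import *
st()"
```

```text
clock 26.95 q [ 0.53   0.709 -0.698  1.942  0.81   0.635  0.819] gp [569.818 -73.905 142.802] rot [-3.14   0.135  3.067] F [2.512 0.277 3.754] T [-0.057 -0.468  0.015] 14.771052809233419 59.50771629810333
```

{"name": "nudge_tcp", "arguments": {
  "deltas": [0.2, 0, -0.026, 0, 0, 0, 10, 0.2, 0, -0.026, 0, 0, 0, 10, 0.2, 0, -0.026, 0, 0, 0, 10]
}}

```text
clock: 27.25
eef_pos: [541.2, -72.0, 124.2]
tool_rot: [-3.14, 0.134, 3.068]
force: [3.3, -0.6, 5.9]
width: 14.6
gripper_force: 59.7
```

{"name": "nudge_tcp", "arguments": {
  "deltas": [0.2, 0, -0.026, 0, 0, 0, 10, 0.2, 0, -0.026, 0, 0, 0, 10, 0.16, 0, -0.021, 0, 0, 0, 10]
}}

```text
clock: 27.55
eef_pos: [513.0, -69.9, 124.2]
tool_rot: [-3.14, 0.134, 3.068]
force: [2.6, 0.0, 6.2]
width: 14.7
gripper_force: 59.8
```

```bash
python3 -c "
from h import *
st()"
```

```text
clock 27.55 q [ 0.537  0.639 -0.674  2.097  0.85   0.537  0.743] gp [510.556 -69.703 142.764] rot [-3.14   0.134  3.068] F [2.567 0.03  6.232] T [-0.034 -0.546  0.044] 14.652563470841523 59.75800037384033
```

{"name": "nudge_tcp", "arguments": {
  "deltas": [0.1, 0, -0.013, 0, 0, 0, 10, 0.08, 0, -0.01, 0, 0, 0, 10, 0.06, 0, -0.008, 0, 0, 0, 10]
}}

```text
clock: 27.85
eef_pos: [501.3, -69.1, 124.2]
tool_rot: [-3.14, 0.134, 3.068]
force: [2.9, -0.2, 6.1]
width: 14.9
gripper_force: 59.8
```

{"name": "nudge_tcp", "arguments": {
  "deltas": [0.04, 0, -0.0052, 0, 0, 0, 10, 0.04, 0, -0.0052, 0, 0, 0, 10]
}}

```text
clock: 28.05
eef_pos: [497.5, -68.8, 124.2]
tool_rot: [-3.14, 0.135, 3.068]
force: [2.8, -1.0, 6.3]
width: 14.7
gripper_force: 59.8
```

{"name": "nudge_tcp", "arguments": {
  "deltas": [0.04, 0, -0.0052, 0, 0, 0, 10]
}}

```text
clock: 28.15
eef_pos: [495.6, -68.6, 124.2]
tool_rot: [-3.14, 0.135, 3.068]
force: [2.8, -0.6, 6.0]
width: 14.4
gripper_force: 59.8
```

Converted, 1.5 mm is 0.03, -0.2 mm is -0.004.

{"name": "nudge_tcp", "arguments": {
  "deltas": [0.03, 0, -0.004, 0, 0, 0, 10, 0.03, 0, -0.004, 0, 0, 0, 10]
}}

```text
clock: 28.35
eef_pos: [492.6, -68.4, 124.2]
tool_rot: [-3.14, 0.135, 3.068]
force: [3.1, -0.6, 6.6]
width: 14.6
gripper_force: 59.8
```

{"name": "nudge_tcp", "arguments": {
  "deltas": [0.03, 0, -0.004, 0, 0, 0, 10, 0.02, 0, -0.003, 0, 0, 0, 10]
}}

```text
clock: 28.55
eef_pos: [490.0, -68.2, 124.2]
tool_rot: [-3.14, 0.135, 3.068]
force: [2.4, -0.1, 6.8]
width: 14.7
gripper_force: 59.9
```

Converted, 1 mm is 0.02, -0.13 mm is -0.0026.

{"name": "nudge_tcp", "arguments": {
  "deltas": [0.02, 0, -0.0026, 0, 0, 0, 10, 0.02, 0, -0.0026, 0, 0, 0, 10]
}}

```text
clock: 28.75
eef_pos: [488.1, -68.1, 124.2]
tool_rot: [-3.14, 0.135, 3.068]
force: [3.3, -0.9, 6.9]
width: 14.9
gripper_force: 59.9
```

{"name": "nudge_tcp", "arguments": {
  "deltas": [0.02, 0, -0.0026, 0, 0, 0, 10]
}}

```text
clock: 28.85
eef_pos: [487.1, -68.0, 124.2]
tool_rot: [-3.14, 0.135, 3.068]
force: [2.6, 0.5, 6.9]
width: 14.4
gripper_force: 59.9
```

{"name": "nudge_tcp", "arguments": {
  "deltas": [0.02, 0, -0.0026, 0, 0, 0, 10]
}}

```text
clock: 28.95
eef_pos: [486.2, -67.8, 124.2]
tool_rot: [-3.14, 0.135, 3.068]
force: [6.2, 0.1, 2.8]
width: 14.6
gripper_force: 59.4
```

{"name": "nudge_tcp", "arguments": {
  "deltas": [-0.01, -0.03, 0.0014, 0, 0, 0, 10, 0, -0.03, 0, 0, 0, 0, 10]
}}

```text
clock: 29.15
eef_pos: [486.1, -69.3, 124.2]
tool_rot: [3.141, 0.134, 3.069]
force: [1.1, 4.8, 6.9]
width: 14.3
gripper_force: 60.1
```

{"name": "nudge_tcp", "arguments": {
  "deltas": [0, -0.03, 0, 0, 0, 0, 10, 0, -0.02, 0, 0, 0, 0, 10]
}}

```text
clock: 29.35
eef_pos: [486.0, -71.7, 124.2]
tool_rot: [3.141, 0.134, 3.069]
force: [1.7, 3.2, 7.8]
width: 14.7
gripper_force: 60.1
```

{"name": "nudge_tcp", "arguments": {
  "deltas": [0, -0.02, 0, 0, 0, 0, 10, 0, -0.02, 0, 0, 0, 0, 10]
}}

```text
clock: 29.55
eef_pos: [485.9, -73.7, 124.2]
tool_rot: [3.141, 0.135, 3.069]
force: [0.8, 3.2, 7.0]
width: 14.6
gripper_force: 60.1
```

Converted, -1 mm is -0.02.

{"name": "nudge_tcp", "arguments": {
  "deltas": [0, -0.02, 0, 0, 0, 0, 10]
}}

```text
clock: 29.65
eef_pos: [485.8, -74.7, 124.2]
tool_rot: [3.141, 0.134, 3.069]
force: [1.5, 4.0, 7.9]
width: 14.9
gripper_force: 60.0
```

{"name": "nudge_tcp", "arguments": {
  "deltas": [0, -0.02, 0, 0, 0, 0, 10]
}}

```text
clock: 29.75
eef_pos: [485.7, -75.6, 124.2]
tool_rot: [3.141, 0.134, 3.069]
force: [0.1, 4.5, 9.5]
width: 14.4
gripper_force: 60.2
```

{"name": "nudge_tcp", "arguments": {
  "deltas": [0, -0.02, 0, 0, 0, 0, 10]
}}

```text
clock: 29.85
eef_pos: [485.6, -75.9, 124.2]
tool_rot: [3.14, 0.135, 3.07]
force: [-0.0, 6.7, 9.4]
width: 15.0
gripper_force: 60.3
```

Side contact. Press to about 12 N at the side, then in front.

{"name": "nudge_tcp", "arguments": {
  "deltas": [0, -0.03, 0, 0, 0, 0, 10, 0, -0.03, 0, 0, 0, 0, 10]
}}

```text
clock: 30.05
eef_pos: [485.3, -76.9, 124.4]
tool_rot: [3.138, 0.135, 3.072]
force: [-1.8, 11.6, 13.2]
width: 14.4
gripper_force: 60.9
```

{"name": "nudge_tcp", "arguments": {
  "deltas": [0.03, 0, -0.004, 0, 0, 0, 10, 0.03, 0, -0.002, 0, 0, 0, 10]
}}

```text
clock: 30.25
eef_pos: [485.0, -77.1, 124.7]
tool_rot: [3.137, 0.14, 3.072]
force: [8.9, 6.3, 3.6]
width: 14.5
gripper_force: 59.4
```

{"name": "nudge_tcp", "arguments": {
  "deltas": [0.03, 0, -0.002, 0, 0, 0, 10]
}}

```text
clock: 30.35
eef_pos: [484.7, -77.2, 124.9]
tool_rot: [3.137, 0.142, 3.072]
force: [9.9, 5.7, 4.6]
width: 14.5
gripper_force: 59.5
```

```bash
python3 -c "
from h import *
st()"
```

```text
clock 30.35 q [ 0.566  0.606 -0.664  2.172  0.877  0.477  0.731] gp [482.111 -77.054 143.457] rot [3.137 0.142 3.072] F [9.949 5.71  4.644] T [ 1.318 -1.947  0.477] 14.458797186594119 59.531909823417664
```

Converted, 1 mm is 0.02, 0.8 mm is 0.016, 0.01 rad is 0.05.

{"name": "nudge_tcp", "arguments": {
  "deltas": [0, 0, 0.02, 0, 0.05, 0, 10, 0, 0, 0.016, 0, 0.05, 0, 10]
}}

```text
clock: 30.55
eef_pos: [485.0, -76.2, 124.1]
tool_rot: [3.137, 0.122, 3.073]
force: [0.2, 7.5, 26.8]
width: 14.6
gripper_force: 62.7
```

{"name": "nudge_tcp", "arguments": {
  "deltas": [0.02, -0.03, 0.012, 0, 0, 0, 10, 0, 0, 0, 0, 0, 0, 10]
}}

```text
clock: 30.75
eef_pos: [485.1, -76.3, 124.1]
tool_rot: [3.135, 0.125, 3.074]
force: [2.3, 10.3, 22.8]
width: 14.9
gripper_force: 61.8
```

```bash
python3 -c "
from h import *
st()"
```

```text
clock 30.75 q [ 0.575  0.616 -0.682  2.156  0.854  0.504  0.755] gp [482.723 -76.28  142.688] rot [3.135 0.125 3.074] F [ 2.264 10.295 22.751] T [ 2.144 -1.292  0.513] 14.89876017204012 61.83610796928406
```

{"name": "nudge_tcp", "arguments": {
  "deltas": [0.03, 0, -0.004, 0, 0, 0, 10, 0.03, 0, -0.004, 0, 0, 0, 10]
}}

```text
clock: 30.95
eef_pos: [484.9, -76.6, 124.4]
tool_rot: [3.134, 0.13, 3.074]
force: [14.8, 7.9, 10.3]
width: 14.7
gripper_force: 60.1
```

{"name": "nudge_tcp", "arguments": {
  "deltas": [0.03, 0, -0.004, 0, 0, 0, 10, 0.03, 0, -0.004, 0, 0, 0, 10]
}}

```text
clock: 31.15
eef_pos: [484.2, -76.7, 125.0]
tool_rot: [3.134, 0.133, 3.073]
force: [18.3, 6.3, 9.5]
width: 14.6
gripper_force: 60.1
```

```bash
python3 -c "
from h import *
st()"
```

```text
clock 31.15 q [ 0.575  0.61  -0.676  2.165  0.863  0.49   0.747] gp [481.692 -76.692 143.5  ] rot [3.134 0.133 3.073] F [18.343  6.311  9.474] T [ 1.283 -3.921  0.411] 14.597916669248242 60.14797389507294
```

Converted, -1 mm is -0.02, -1.5 mm is -0.03.

{"name": "nudge_tcp", "arguments": {
  "deltas": [-0.03, -0.02, 0.006, 0, 0, 0, 10, -0.02, -0.02, 0.004, 0, 0, 0, 10]
}}

```text
clock: 31.35
eef_pos: [485.0, -77.4, 124.7]
tool_rot: [3.132, 0.131, 3.074]
force: [8.2, 13.3, 19.9]
width: 14.5
gripper_force: 61.5
```

{"name": "nudge_tcp", "arguments": {
  "deltas": [-0.02, -0.01, 0.004, 0, 0, 0, 10, 0, 0, 0, 0, 0, 0, 10]
}}

```text
clock: 31.55
eef_pos: [485.0, -77.3, 124.6]
tool_rot: [3.132, 0.13, 3.074]
force: [8.2, 11.9, 19.7]
width: 14.9
gripper_force: 61.5
```

```bash
python3 -c "
from h import *
st()"
```

```text
clock 31.55 q [ 0.58   0.614 -0.682  2.16   0.856  0.497  0.757] gp [482.605 -77.277 143.15 ] rot [3.132 0.13  3.074] F [ 8.212 11.908 19.722] T [ 2.686 -2.121  0.523] 14.910954616708803 61.53575241565704
```

{"name": "nudge_tcp", "arguments": {
  "deltas": [0, 0.02, -0.02, 0, 0, 0, 10, 0, 0, 0, 0, 0, 0, 45, 0, 0, 0, 0, 0, 0, 45, 0, 0, 0, 0, 0, 0, 45]
}}

```text
clock: 31.95
eef_pos: [474.7, -84.7, 120.8]
tool_rot: [-3.138, 0.109, 3.067]
force: [-0.9, 0.5, 0.4]
width: 45.1
gripper_force: 0.0
```

{"name": "nudge_tcp", "arguments": {
  "deltas": [0, 0, -0.24, 0, 0, 0, 45, 0, 0, -0.6, 0, 0, 0, 60, 0, 0, -0.7, 0, 0, 0, 60, 0, 0, -0.7, 0, 0, 0, 60, 0.9, 0, -0.4, 0, 0, 0, 60, 0, 0, 0, 0, 0, 0, 60]
}}

```text
clock: 32.55
eef_pos: [411.5, -80.5, 247.6]
tool_rot: [-3.134, 0.106, 3.066]
force: [1.2, -0.2, -0.9]
width: 59.9
gripper_force: 0.0
```

Run:
```python
from h import *
st();w=ctrl.get_image('wrist');i=ctrl.get_image('top')[130:270,262:372]
cv2.imwrite('pics/w7raw.png',w)
cv2.imwrite('pics/c7.png',np.hstack([cv2.resize(i,None,fx=2.86,fy=2.86,interpolation=cv2.INTER_CUBIC)[:400],w[:,120:600]]))
```

```text
clock 32.55 q [ 0.893  0.352 -0.995  2.167  0.484  0.727  1.081] gp [409.5   -80.251 266.192] rot [-3.134  0.106  3.066] F [ 1.181 -0.241 -0.86 ] T [-0.027  0.08  -0.023] 59.887858390511525 0.0
```

View pics/c7.png

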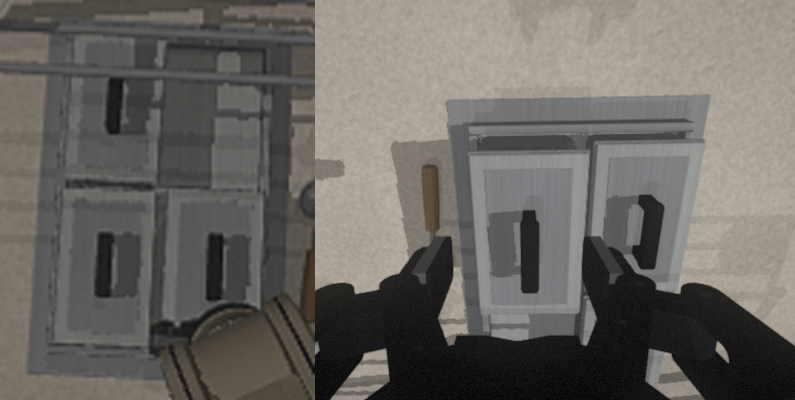

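The deep pan stands front right and square, and the other two are square on the left. The release happened with force still stored in the soft lining, so I'll grip again, press home, and relax slowly before opening.

```bash
python3 -c "
from h import *
plan((484,-77,180),.11)
P=(np.array([411.5,-80.5,247.6]),ctrl.read_state()['tool_rot'])
for u in[(528,215),(530,290)]: print(atz(ray('wrist',(u[0]-315+120,u[1]),P),144))"
```

```text
rot [-0.005  0.001 -0.004] delta old axes [-59.76    9.147  93.174] delta new axes [-59.867   8.471  93.169]
[442.617 -74.287 144.   ]
[516.439 -77.252 144.   ]
```

Converted, 33 mm is 0.66, -30 mm is -0.6, -0.004 rad is -0.02.

{"name": "nudge_tcp", "arguments": {
  "deltas": [-0.6, 0.09, 0.6, 0, 0, -0.02, 50, -0.6, 0.08, 0.66, 0, 0, 0, 50, 0, 0, 0.6, 0, 0, 0, 50, 0, 0, 0.4, 0, 0, 0, 50, 0, 0, 0.24, 0, 0, 0, 50, 0, 0, 0, 0, 0, 0, 50]
}}

```text
clock: 33.25
eef_pos: [490.6, -76.2, 127.5]
tool_rot: [-3.14, 0.107, 3.072]
force: [0.1, -0.6, -0.1]
width: 49.7
gripper_force: 0.0
```

```bash
python3 -c "
from h import *
st();plan((483,-76.5,141),.11)"
```

```text
clock 33.25 q [ 0.578  0.626 -0.704  2.124  0.826  0.556  0.776] gp [488.609 -76.003 146.139] rot [-3.14   0.107  3.072] F [ 0.085 -0.641 -0.052] T [0.018 0.144 0.002] 49.74371472187746 0.0
rot [-0.002 -0.003  0.002] delta old axes [ 6.025 -0.845  4.516] delta new axes [ 6.036 -0.866  4.497]
```

{"name": "nudge_tcp", "arguments": {
  "deltas": [0, -0.016, 0.1, 0, 0, 0, 50, 0, 0, 0, 0, 0, 0, 10, 0, 0, 0, 0, 0, 0, 10, 0, 0, 0, 0, 0, 0, 10, 0, 0, 0, 0, 0, 0, 10, 0, 0, 0, 0, 0, 0, 10]
}}

```text
clock: 33.85
eef_pos: [492.9, -76.5, 125.8]
tool_rot: [-3.14, 0.114, 3.072]
force: [0.3, 3.2, 2.2]
width: 14.6
gripper_force: 60.1
```

{"name": "nudge_tcp", "arguments": {
  "deltas": [0, -0.03, 0, 0, 0, 0, 10, 0, -0.03, 0, 0, 0, 0, 10]
}}

```text
clock: 34.05
eef_pos: [492.8, -77.6, 126.1]
tool_rot: [3.141, 0.115, 3.074]
force: [-2.6, 9.9, 8.4]
width: 14.8
gripper_force: 61.0
```

{"name": "nudge_tcp", "arguments": {
  "deltas": [0.03, -0.03, -0.002, 0, 0, 0, 10, 0.03, -0.02, -0.002, 0, 0, 0, 10]
}}

```text
clock: 34.25
eef_pos: [492.7, -78.8, 126.8]
tool_rot: [3.138, 0.12, 3.074]
force: [5.9, 7.9, 5.4]
width: 14.3
gripper_force: 60.3
```

```bash
python3 -c "
from h import *
st()"
```

```text
clock 34.25 q [ 0.586  0.625 -0.7    2.13   0.84   0.536  0.775] gp [490.409 -78.724 145.327] rot [3.138 0.12  3.074] F [5.945 7.942 5.353] T [ 2.111 -0.848  0.371] 14.29905005022884 60.276761054992676
```

Converted, 1.2 mm is 0.024, 1 mm is 0.02.

{"name": "nudge_tcp", "arguments": {
  "deltas": [0, 0, 0.024, 0, 0, 0, 10, 0, 0, 0.02, 0, 0, 0, 10]
}}

```text
clock: 34.45
eef_pos: [493.0, -77.0, 125.7]
tool_rot: [3.137, 0.121, 3.076]
force: [-5.2, 13.5, 28.9]
width: 14.9
gripper_force: 63.6
```

{"name": "nudge_tcp", "arguments": {
  "deltas": [0.03, 0, 0.006, 0, 0, 0, 10, 0.03, 0, 0.006, 0, 0, 0, 10]
}}

```text
clock: 34.65
eef_pos: [492.9, -76.9, 125.8]
tool_rot: [3.136, 0.127, 3.076]
force: [4.8, 10.8, 20.6]
width: 14.5
gripper_force: 62.4
```

{"name": "nudge_tcp", "arguments": {
  "deltas": [0.02, 0, 0.006, 0, 0, 0, 10, 0, 0, 0.006, 0, 0, 0, 10]
}}

```text
clock: 34.85
eef_pos: [493.0, -76.8, 125.7]
tool_rot: [3.136, 0.129, 3.076]
force: [1.6, 11.6, 27.8]
width: 14.7
gripper_force: 63.4
```

```bash
python3 -c "
from h import *
st()"
```

```text
clock 34.85 q [ 0.579  0.623 -0.692  2.138  0.854  0.52   0.76 ] gp [490.609 -76.724 144.255] rot [3.136 0.129 3.076] F [ 1.556 11.626 27.769] T [ 2.081 -0.725  0.336] 14.702955859369705 63.3726042509079
```

{"name": "nudge_tcp", "arguments": {
  "deltas": [0.04, 0, -0.012, 0, 0, 0, 10, 0.03, 0, -0.004, 0, 0, 0, 10]
}}

```text
clock: 35.05
eef_pos: [492.5, -77.2, 126.2]
tool_rot: [3.135, 0.133, 3.075]
force: [14.4, 7.7, 12.5]
width: 14.6
gripper_force: 61.1
```

{"name": "nudge_tcp", "arguments": {
  "deltas": [0.02, 0, 0, 0, 0, 0, 10, 0, 0, 0, 0, 0, 0, 10]
}}

```text
clock: 35.25
eef_pos: [492.3, -77.2, 126.4]
tool_rot: [3.135, 0.135, 3.075]
force: [13.0, 7.7, 13.0]
width: 14.6
gripper_force: 61.2
```

Converted, -1 mm is -0.02, 0.7 mm is 0.014.

{"name": "nudge_tcp", "arguments": {
  "deltas": [-0.02, 0.014, 0.004, 0, 0, 0, 10, -0.02, 0.014, 0.004, 0, 0, 0, 10]
}}

```text
clock: 35.45
eef_pos: [492.9, -76.8, 125.8]
tool_rot: [3.137, 0.132, 3.075]
force: [8.6, 6.7, 16.1]
width: 14.6
gripper_force: 61.8
```

{"name": "nudge_tcp", "arguments": {
  "deltas": [-0.02, 0.014, 0, 0, 0, 0, 10, -0.02, 0.014, -0.004, 0, 0, 0, 10]
}}

```text
clock: 35.65
eef_pos: [492.8, -76.7, 125.7]
tool_rot: [3.14, 0.128, 3.074]
force: [5.4, 5.3, 17.0]
width: 14.3
gripper_force: 61.9
```

{"name": "nudge_tcp", "arguments": {
  "deltas": [-0.016, 0.014, -0.006, 0, 0, 0, 10, -0.01, 0.014, -0.006, 0, 0, 0, 10]
}}

```text
clock: 35.85
eef_pos: [492.9, -76.7, 125.8]
tool_rot: [3.142, 0.125, 3.073]
force: [6.9, 2.3, 12.0]
width: 14.6
gripper_force: 61.1
```

```bash
python3 -c "
from h import *
st()"
```

```text
clock 35.85 q [ 0.572  0.623 -0.69   2.136  0.853  0.526  0.755] gp [490.522 -76.543 144.316] rot [3.142 0.125 3.073] F [ 6.927  2.303 11.963] T [ 0.291 -1.277  0.266] 14.606205871172936 61.11215829849243
```

Converted, -0.8 mm is -0.016, -0.2 mm is -0.004.

{"name": "nudge_tcp", "arguments": {
  "deltas": [-0.016, 0, -0.004, 0, 0, 0, 10, -0.016, 0, -0.004, 0, 0, 0, 10]
}}

```text
clock: 36.05
eef_pos: [492.8, -76.7, 125.7]
tool_rot: [-3.142, 0.122, 3.073]
force: [4.0, 4.1, 10.6]
width: 14.6
gripper_force: 61.2
```

{"name": "nudge_tcp", "arguments": {
  "deltas": [-0.014, 0, -0.006, 0, 0, 0, 10]
}}

```text
clock: 36.15
eef_pos: [492.8, -76.8, 125.8]
tool_rot: [-3.142, 0.121, 3.073]
force: [3.4, 4.9, 7.8]
width: 14.0
gripper_force: 60.9
```

Now open and leave straight up.

{"name": "nudge_tcp", "arguments": {
  "deltas": [0, 0, 0, 0, 0, 0, 24, 0, 0, 0, 0, 0, 0, 34, 0, 0, 0, 0, 0, 0, 44, 0, 0, 0, 0, 0, 0, 44]
}}

```text
clock: 36.55
eef_pos: [487.9, -78.9, 123.2]
tool_rot: [-3.139, 0.111, 3.071]
force: [0.3, -0.3, 0.6]
width: 43.8
gripper_force: 0.0
```

```bash
python3 -c "
from h import *
st()"
```

```text
clock 36.55 q [ 0.574  0.627 -0.689  2.137  0.846  0.536  0.76 ] gp [485.842 -78.73  141.746] rot [-3.139  0.111  3.071] F [ 0.279 -0.251  0.613] T [ 0.009  0.119 -0.015] 43.82659431655417 0.0
```

{"name": "nudge_tcp", "arguments": {
  "deltas": [0, 0, -0.2, 0, 0, 0, 44, 0, 0, -0.6, 0, 0, 0, 50, 0, 0, -0.8, 0, 0, 0, 60, 0, 0, -0.8, 0, 0, 0, 60, 0.9, 0, -0.4, 0, 0, 0, 60, 0, -0.9, -0.4, 0, 0, 0, 60, 0, -0.9, -0.2, 0, 0, 0, 60, 0, -0.9, 0, 0, 0, 0, 60, 0, -0.9, 0, 0, 0, 0, 60, 0, 0, 0, 0, 0, 0, 60]
}}

```text
clock: 37.55
eef_pos: [410.5, -259.6, 287.6]
tool_rot: [-3.138, 0.112, 3.061]
force: [0.2, 1.2, -0.5]
width: 60.0
gripper_force: 0.0
```

Run:
```python
from h import *
i=ctrl.get_image('top')[130:270,250:420]; j=ctrl.get_image('scene')[160:295,260:400]
cv2.imwrite('pics/c8.png',np.hstack([cv2.resize(i,(510,420),interpolation=cv2.INTER_CUBIC),cv2.resize(j,(280,420),interpolation=cv2.INTER_CUBIC)]))
```

```text
(no output)
```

View pics/c8.png

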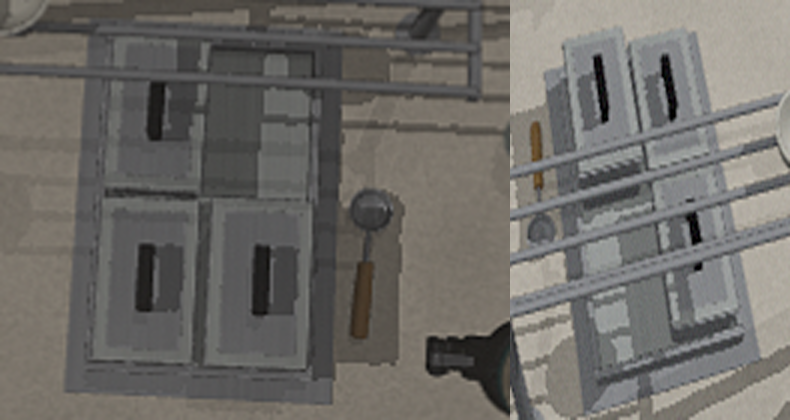

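The views show the deep pan in the front-right corner, the shallow pans square at front left and back left, and the spoon, shelf and bowl where they were. I'm handing in.

```bash
python3 -c "
from cell import ctrl
print(ctrl.finish_job())"
```

```text
the job is handed in; nothing more can be done
None
```

The deep pan is in the front-right corner, pressed at about 13 N against the front rim and 8 to 12 N against the side before I let go. The other two pans stand square at front left and back left, and the job was handed in at about 38 s; while I pressed the deep pan into its corner, its edge may have tipped up by about 1 mm until I pushed it flat again.

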